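Hang a pair of heel templates on the slotted rail

ROBOT

A 6-joint arm with a two-finger parallel gripper is mounted at the origin on the work surface. World frame = base frame: x ahead of the robot, y to its left, z up, the work surface at z = 0. Lengths are in mm, angles in degrees, forces in N, time in s.
With the tool pointing down it reaches from about 300 to 850 mm from the base axis. Payload 4.2 kg.
Tool frame: the origin (TCP) lies at the very end of the fingers, on their centre line; the grasp point (between the pads) lies 19 mm behind it (env.grip_depth is the distance from the TCP to the grasp point, in mm); y points along the fingers, z is the direction in which the jaws open and shut, and the axes are right-handed (so a half turn about y gives the same grasp; the last joint's range is limited). The gripper opens to 91 mm and grips with 3 to 60 N. Pads are 32 mm wide; open, the fingers measure 118 mm over their backs; the gripper's body (76 mm by 178 mm) begins 60 mm behind the grasp point.
Start: joints at [74.255, 18.312, 89.639, -0, 72.044, -1.146], TCP at [144.931, 556.451, 213.976] pointing down, gripper open.
Joint ranges: [-177.97, 177.97], [-48.28, 115.42], [12.27, 149.76], [-77.06, 257.06], [2.81, 150.46], [-146.56, 146.56]. Speed limits (degrees/s): [147.25, 147.25, 180, 180, 180, 180].

INTERFACE

Orientations are given as [roll, pitch, yaw] about the fixed x, y, z axes, in that order (R = Rz(yaw) Ry(pitch) Rx(roll)).
In Python, from workcell import state, imaging, job, env gives the robot as it stands.
- The arm moves only by the shell command python3 -m pendant 'ROWS' [FORCE]. ROWS is JSON, a list of rows, each an object with "delta_pos": the shift along the tool's x, y, z in cm, a list of three; "twist": the turn, a rotation vector about the tool's x, y, z in degrees, a list of three; "grip": the opening in per cent of the stroke, from 0 (shut) to 100 (fully open). In form: [{"delta_pos": [tx, ty, tz], "twist": [wx, wy, wz], "grip": grip}, ...]. A call has exactly 5 rows; each row is the pose to reach, as a shift and turn from the pose commanded when the call began, along the tool's axes at that moment; what a row does not reach only later rows make up. A row lasts 1/10 s, in which the tool goes at most 50 mm and 8.59 degrees, less where a joint would pass 70% of its speed; a pose out of reach is approached as far as the arm can. A call with a gripper value outside its range is refused whole. The fingers move at their own pace and stop on an object; FORCE is the grip in N (left out, the last holds). Time passes only in rows, so rows that repeat a pose let the fingers close, or fill a call up. It gives the time, the measured TCP pose, the force and the opening at its end, in the units of the state.
- state(): the state, without advancing time (a new reading comes with each control period).
- imaging.grab_frame(name): name is "side" or "top"; returns (picture, depth): 400x640x3 uint8, red, green, blue; 400x640 float32, mm along the optical axis (not along the pixel's ray), 0 where there is no reading.
- imaging.camera_info(name): a dict with "fx", "fy", "cx", "cy" (pixels), "R" (3x3) and "t" (3): a world point X has camera coordinates R X + t. Camera axes: x right, y down, z forward; pixel columns grow to the right and rows downward; lengths in mm; the calibration is good to about 2 mm. A picture is of the moment at which its call begins. camera_info takes no time and is no camera call.
- job.job_done(): hands the job in, once; it reports no verdict.
The state is a dict: "time_s": time; "qpos": joint angles; "qvel": joint speeds; "effort": joint torques, N m; "ee_pos": TCP position; "ee_rot": TCP orientation; "force": force on the tool from outside, world axes, zero at the start; "torque": the same for the moment, N m; "gripper_width": finger opening in mm.
Only numpy, scipy, OpenCV 4.12 (cv2) and the standard library are available. Lean on these libraries where they do the work, as an engineer would, in place of code of your own. Each camera call takes 0.05 s, during which the arm holds its last target.

TASK

Put the saddle hanger with its pair of heel templates away on the slotted rail: carry it to the rail's open end, enter its foot into the slot there and slide it fully home against the stop at the closed end. Only then turn the little keeper at the open end across the slot, as far as it goes, so the hanger cannot come off. Let go of everything, and do not knock over or shove aside the other things on the bench.

Things in the scene. Friction and masses are not known exactly. Their poses are not given: they have to be found in the camera images.
- hanger_grip (a point): Centre of the upright wooden grip (22 x 22 mm, 50 mm tall) on top of the saddle hanger (0.2-0.4 kg), which stands upright on the bench. Below the grip, a flat steel cross bar 88 mm along x, 16 along y: top 25 mm, underside 33 mm below this point. z is up; the hanger is alike turned half round. The templates hang from the bar's ends, down to 128 mm below this point, and it stands on them.
- hanger_foot (a point): Centre of the underside of the hanger's foot, 82 mm below hanger_grip, 46 mm above the templates' lower edges; same axes. Foot: steel plate 30 mm along x, 44 mm along y (the sliding direction), 8 mm thick, on a neck 8 mm in x, 24 in y that runs up to the cross bar. Templates: D-shaped aluminium, 4 mm thick, 60 mm along y, inner faces at x = +-40 mm, so they straddle the rail.
- rail: Slotted steel rail on two posts and a wooden base 100 x 180 x 12 mm, fixed. Origin: centre of the base's underside, on the bench; z up, y along the rail from the open end (y = -110 mm) to a stop plate (inner face y = +107). Box section 46 mm wide, bottom 77, top 99 mm above the bench. Posts 16 mm wide in x. The foot slides inside it, y along the rail, with the neck in the slot.
- rail_mouth (a point): Centre of the rail's open end, on the floor of the channel inside (80 mm above the bench). Axes as for the rail. The channel is 40 mm wide and 16 mm high (80 to 96 mm above the bench); the slot along the middle of its top is 14 mm wide (x from -7 to +7 mm), between lips 3 mm thick.
- rail_home (a point): Point on the channel's floor where the centre of the foot's underside is when the hanger is fully home against the stop (y = +85 mm of the rail). Axes as for the rail.
- keeper_pin (a point): Middle (half-way up) of the keeper's upright pin, 10 mm across, 18 mm tall (104.5 to 122.5 mm above the bench). The keeper is a flat steel blade, 10 mm wide and 5 thick, on the rail's top beside the slot near the open end; it turns about an upright pivot at x = -15, y = -98 mm of the rail; the pin stands 30 mm from the pivot.
- keeper (a joint): Keeper angle (rad). 0: blade along the rail, pin on the stop's side of the pivot, slot free. Grows clockwise seen from above to 1.57 (its limit): blade across the slot, pin at x = +15, y = -98 mm of the rail. Below 0 the pin stands out to the rail's -x side. Starts between -0.4 and 0, turns with light friction (under 1 N at the pin) and stays where left.
- last_a: Bystander: pale wooden shoe last (a foot-shaped form) 228 mm long, 80 mm wide, 110 mm tall, lying flat. Origin under its middle.
- last_b: Bystander: darker wooden shoe last, same size. Origin under its middle.
- hammer: Bystander: hammer lying on the bench. Origin under its middle.
- glue_tin: Bystander: upright tin 80 mm across, 100 mm tall. Origin at its underside.
- tack_tin: Bystander: flat round steel tin 64 mm across, 22 mm high, between the hanger and the rail. Origin at its underside.
- spool: Bystander: thread spool 44 mm across, 60 mm tall, upright. Origin at its underside.
- jar: Bystander: amber glass jar with a steel cap, 70 mm across, 110 mm tall. Origin at its underside.
Not all that is in view belongs to the job. What is shaped like the part that bears hanger_grip but purple is not meant.

How it is judged:
By the outcome, as a careful person would: the job done as asked, in the order asked, and still so for the second after the job is handed in, with the robot touching nothing.
It also fails if it takes over 70 s, if anything falls off the work surface, if the arm or the gripper's body presses on something with over 40 N, if the wrist force passes 120 N, or if a joint passes its speed limit or range.

## Working session

There is one attempt and no reset: what is moved stays moved. The work goes in short steps, Python scripts to look and compute and a shell command to move; the robot and the scene stay as the last step left them, time stands still between calls to the robot, and variables do not carry over. Pictures are saved under pics/ and viewed, and the job is handed in when it is done.

```bash
mkdir -p pics; ls; cat > h.py <<'E'
import numpy as np, cv2
from workcell import state, imaging, job, env
def save(n,im): cv2.imwrite('pics/'+n+'.png',im[:,:,::-1])
def world(name,d):
    c=imaging.camera_info(name);R=np.array(c['R']);t=np.array(c['t'])
    v,u=np.mgrid[0:400,0:640]
    P=np.stack([(u-c['cx'])/c['fx']*d,(v-c['cy'])/c['fy']*d,d],-1)
    W=(P-t)@R
    W[d<=0]=np.nan
    return W
def grab(name,tag):
    p,d=imaging.grab_frame(name); save(tag,p); np.savez('pics/'+tag+'.npz',p=p,d=d); return p,d,world(name,d)
E
python3 - <<'E'
from h import *
for n in('side','top'):
    grab(n,n+'0'); c=imaging.camera_info(n); print(n,c)
print(state())
E
```

```text
pics
side {'fx': 443.1586408317086, 'fy': 443.1586408317086, 'cx': 314.4088045101968, 'cy': 192.91678836788807, 'R': array([[ 0.99384754, -0.10883721, -0.02053138],
       [-0.08711806, -0.65371401, -0.75171034],
       [ 0.06839241,  0.74887413, -0.65917374]]), 't': array([-559.2118068 ,  141.44578638, 1328.37617301])}
top {'fx': 412.36997419721763, 'fy': 412.36997419721763, 'cx': 325.52433647141976, 'cy': 199.04330124633458, 'R': array([[ 0.01610668, -0.99986798, -0.00214198],
       [-0.98709195, -0.01555941, -0.15939694],
       [ 0.15934257,  0.00468169, -0.98721225]]), 't': array([   9.919248  ,  563.65476167, 1146.87036723])}
{'time_s': 0.1, 'qpos': array([ 7.42535775e+01,  1.83468216e+01,  8.96972288e+01, -2.92944778e-03,
        7.20430881e+01, -1.14513361e+00]), 'qvel': array([ 0.10906116, -0.06233321, -0.10436512,  0.0481909 , -0.01530923,
        0.03502166]), 'effort': array([-1.18938344e-03, -4.13331127e+01, -2.32511848e+01,  7.28336675e-02,
        4.21794096e-02, -5.58797262e-05]), 'ee_pos': array([144.84310137, 556.0134621 , 213.23076011]), 'ee_rot': array([-9.00871769e+01, -1.04335115e-03, -1.46003828e+01]), 'force': array([ 0.09090476, -0.29387108, -0.26643005]), 'torque': array([-0.01716435, -0.01287617,  0.00845342]), 'gripper_width': 91.14292631615199}
```

View pics/top0.png

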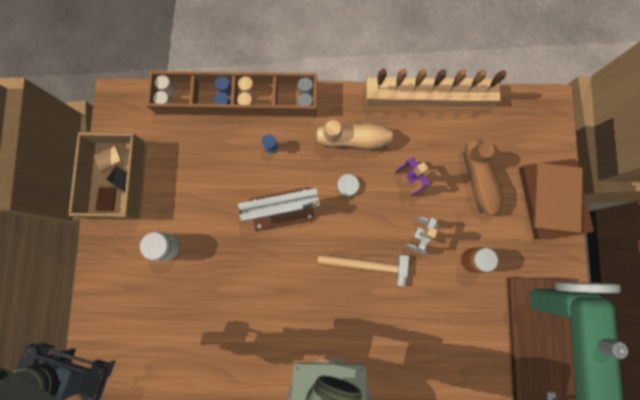

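View pics/side0.png

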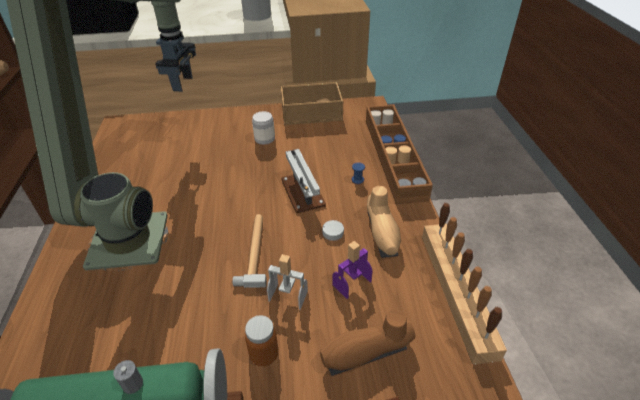

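Two hanger-shaped things: a steel grey one, grip at top (432,233) / side (285,263), and a purple one at top (422,168) / side (353,250). I choose the grey one because the purple is excluded. Next I'll check it in a close crop and measure.

```bash
python3 - <<'E'
from h import *
a=np.load('pics/top0.npz');b=np.load('pics/side0.npz')
def up(p,r0,r1,c0,c1,s): return cv2.resize(p[r0:r1,c0:c1],None,fx=s,fy=s,interpolation=cv2.INTER_CUBIC)
save('c_hang_top',np.hstack([up(a['p'],205,265,395,455,6),up(b['p'],245,315,255,325,6)[:360]]))
save('c_rail_top',up(a['p'],180,235,230,360,6))
save('c_rail_side',up(b['p'],140,215,270,345,7))
W=world('top',a['d']);V=world('side',b['d'])
np.set_printoptions(precision=0,suppress=True,linewidth=200)
print('hang z');print(W[214:256:2,404:442:2,2])
print('rail z');print(W[184:234:3,234:326:4,2])
E
```

```text
hang z
[[ -0.  -2.  -1.   1.  -1.   2.  -1.  -2.   0.  -3.   2.  -4.  -2.  -2.  -1.   2.  -1.  -1.  -2.]
 [  3.  -5.  -3.   0.   1.  -3.   0.  -1.  -2.  -4.   1.  -0.  -1.   1.   1.   3.  -1.  -4.  -2.]
 [ -2.   2.  -5.  -1.  -1.  -0.   3.  39.  53.  60.   2.   1.  -2.  -2.  -3.  -3.  -1.  -2.   3.]
 [ -0.  -1.  -1.   1.  -6.   3.   8.  22.  37.  42.  59.  65.  77. 104. 106. 104.  -1.  -1.   1.]
 [ -1.  -3.  -0.  -4.   4.   0.  -3.  -2.   3.  22.  34.  43.  53. 104. 101. 101.  -3.  -2.  -0.]
 [  3.  -0.   1.  -1.  -4.   1.  -2.  -1.  -2.  -0.   3.  17. 100. 108. 103. 104.  63.  -0.  -4.]
 [  0.  -1.  -5.   1.   0.  -1.  -0.   0.  -2.  -3.   4.  -1. 106. 102. 101.  35.  49.  -2.   3.]
 [ -1.  -2.   1.   0.   3.   1.   1.  54.   0.   0.   0.  -1. 135. 155. 150.  10.  -1.  -4.  -2.]
 [ -2.  -2.   2.  -3.  -0.  -1.   0.  57.  53.  53.  51. 123. 148. 154. 154. 150. 151.   2.  -1.]
 [ -2.  -0.  -0.   3.  -4.   2.  53.  52.  54.  85. 108. 134. 154. 152. 155. 153. 154.   2.  -1.]
 [  1.   2.   3.  -4.  -5.  -3.  57.  54.  70.  93. 118. 145. 152. 149. 152. 155.  -3.  -1.   1.]
 [  4.  -1.   3
[... 2279 characters left out ...]
 4. 100. 100.  99. 101.  97.  78.  16.  13.   8.  12.  15.  13.  13.  11.  12.  12.   9.  13.  10.   2.  -3.]
 [  0.   2.  99.  86.   1.  14.   9.  14.  13.  13.  11.   8.   7.  15.  13.  13.  11.  15.  14.  10.   1.  -0.   4.]
 [  0.   1.   0.   2.   0.  12.  11.   8.  10.  10.  13.  12.  11.  14.  16.  10.  -0.   2.  -4.   2.  -1.  -4.  -1.]
 [  0.  -1.   3.   2.  -5.  14.  13.  13.  10.  10.   9.  10.   6.  -1.  -2.   0.  -1.   2.   3.   1.   0.  -0.   2.]
 [  1.  -3.   1.  -0.  -0.   0.   9.   9.   7.   2.  -3.  -0.  -0.  -2.  -2.   0.   3.  -2.  -3.   2.   2.   1.   6.]
 [  4.  -1.  -3.   0.   0.   1.  -3.   3.   0.  -1.  -1.   2.   1.   1.  -2.   1.   1.   3.   3.   4.  -3.   1.   1.]]
```

View pics/c_hang_top.png

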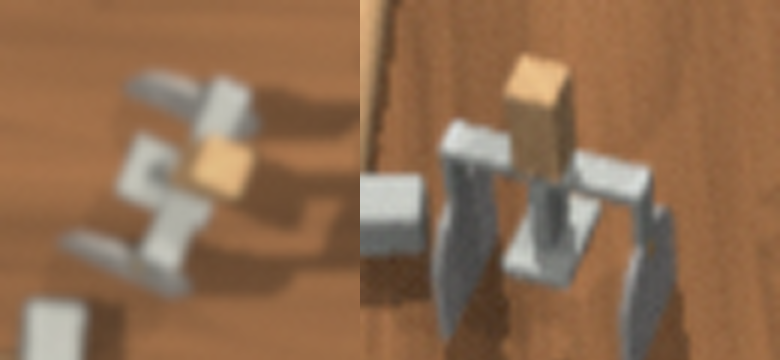

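View pics/c_rail_top.png

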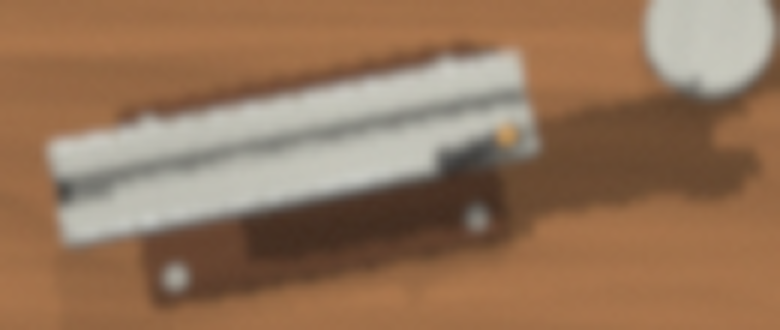

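View pics/c_rail_side.png

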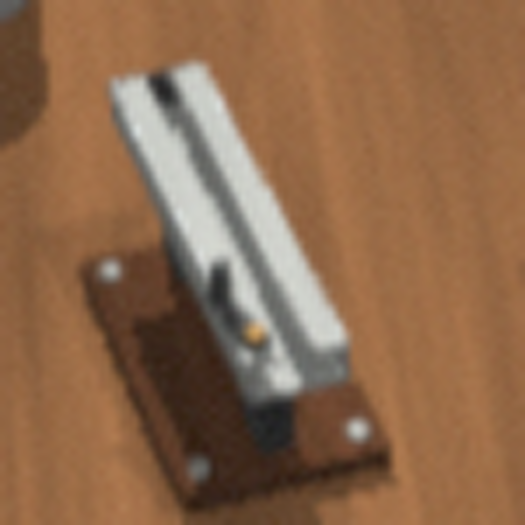

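The crop shows the grey steel hanger with the wooden grip (top ~ (432,233)) and the foot showing at (420,234). On the rail, the brass pivot at top (315,203) marks the open end and the dark pin stands near (305,206). The stop is at the left, which is world +y.

```bash
cat > fit.py <<'E'
from h import *
def rect(P):
    r=cv2.minAreaRect(P[:,:2].astype(np.float32)); return r
def pts(W,box,z0,z1):
    P=W[box[0]:box[1],box[2]:box[3]].reshape(-1,3); P=P[np.isfinite(P).all(1)]
    return P[(P[:,2]>z0)&(P[:,2]<z1)]
E
python3 - <<'E'
from fit import *
np.set_printoptions(precision=1,suppress=True)
W={n:world(n,np.load(f'pics/{n}0.npz')['d']) for n in('top','side')}
C={n:np.load(f'pics/{n}0.npz')['p'] for n in('top','side')}
bx={'top':((212,258,402,444),(184,234,232,326)),'side':((245,312,258,314),(140,215,272,330))}
from scipy.ndimage import uniform_filter
for n in W:
    h,r=bx[n]
    g=pts(W[n],h,143,165); print(n,'grip',len(g),g.mean(0),np.median(g[:,:2],0),rect(g))
    b=pts(W[n],h,96,110); c=b[:,:2].mean(0);w,v=np.linalg.eigh(np.cov(b[:,:2].T));d=v[:,1]*np.sign(v[0,1]);print(' bar',len(b),b.mean(0),rect(b),'ang',np.degrees(np.arctan2(d[1],d[0])))
    f=pts(W[n],h,49,58); print(' foot',len(f),f.mean(0),rect(f))
    t=pts(W[n],r,95,103); w,v=np.linalg.eigh(np.cov(t[:,:2].T));d=v[:,1]*np.sign(v[1,1]);print(' rail',len(t),t.mean(0),rect(t),'ang',np.degrees(np.arctan2(d[1],d[0])))
    s=pts(W[n],r,74,86); w,v=np.linalg.eigh(np.cov(s[:,:2].T));d=v[:,1]*np.sign(v[1,1]);print(' slot',len(s),s.mean(0),'ang',np.degrees(np.arctan2(d[1],d[0])))
    k=pts(W[n],r,112,126);print(' pin',len(k),k.mean(0))
    b=pts(W[n],r,8,15);print(' base',rect(b))
E
```

```text
top grip 81 [ 462.7 -257.5  151.7] [ 463.6 -257.6] ((462.5787048339844, -257.9112548828125), (21.81909942626953, 23.142044067382812), 62.86344909667969)
 bar 146 [ 460.6 -256.6  102.8] ((463.8088684082031, -257.1951904296875), (19.022451400756836, 89.29368591308594), 65.98588562011719) ang -23.868185122877566
 foot 90 [ 464.8 -250.3   53.5] ((462.2806396484375, -257.0326232910156), (54.25774002075195, 86.84346771240234), 66.98375701904297)
 rail 876 [536.7 153.6  99. ] ((536.00537109375, 148.27056884765625), (50.449501037597656, 219.61691284179688), 12.310684204101562) ang 102.8178738920596
 slot 411 [538.5 147.3  80.1] ang 102.62398524816196
 pin 13 [530.1  76.7 120.6]
 base ((529.9142456054688, 132.46533203125), (127.3399887084961, 206.86093139648438), 10.352721214294434)
side grip 94 [ 464.  -263.5  152.2] [ 463.8 -264.8] ((463.8647155761719, -261.17120361328125), (22.5988712310791, 22.30853843688965), 67.1264419555664)
 bar 200 [ 465.6 -263.4  102.9] ((463.3235168457031, -262.2232666015625), (22.225238800048828, 88.53235626220703), 65.90435791015625) ang -23.38259849340537
 foot 176 [ 464.7 -267.4   54. ] ((463.777099609375, -261.6660461425781), (58.00490188598633, 88.04684448242188), 65.21939086914062)
 rail 398 [540.4 148.2  99.9] ((539.2425537109375, 148.85250854492188), (47.82916259765625, 225.3577117919922), 12.079425811767578) ang 104.08196539798631
 slot 258 [545.  128.   81.4] ang 101.76722539534688
 pin 12 [532.1  73.8 119.4]
 base ((547.7680053710938, 213.01344299316406), (336.679443359375, 152.84413146972656), 81.91243743896484)
```

```bash
cat > plan.py <<'E'
import sys
from h import *
from scipy.spatial.transform import Rotation as Ro
np.set_printoptions(precision=2,suppress=True)
def plan(x,y,z,yaw):
    s=state(); R=Ro.from_euler('xyz',s['ee_rot'],degrees=True); T=Ro.from_euler('xyz',[-90,0,yaw],degrees=True)
    print('t',s['time_s'],'pos',s['ee_pos'],'rot',s['ee_rot'],'F',s['force'],'w',s['gripper_width'])
    print('delta cm',R.inv().apply(np.array([x,y,z])-s['ee_pos'])/10,'twist',(R.inv()*T).as_rotvec(degrees=True))
if __name__=='__main__': plan(*map(float,sys.argv[1:5]))
E
python3 plan.py 380 330 240 -45; python3 plan.py 463.4 -259.5 210 -114
```

```text
t 0.1 pos [144.84 556.01 213.23] rot [-90.09  -0.   -14.6 ] F [ 0.09 -0.29 -0.27] w 91.14292631615199
delta cm [ 28.45  -2.65 -15.95] twist [ 0.08 30.4   0.02]
t 0.1 pos [144.84 556.01 213.23] rot [-90.09  -0.   -14.6 ] F [ 0.09 -0.29 -0.27] w 91.14292631615199
delta cm [ 51.38   0.43 -70.89] twist [ 0.06 99.4   0.08]
```

```bash
python3 -m pendant '[{"delta_pos":[4,-0.5,-2.3],"twist":[0,6,0],"grip":100},{"delta_pos":[8,-1,-4.6],"twist":[0,12,0],"grip":100},{"delta_pos":[12,-1.5,-6.9],"twist":[0,18,0],"grip":100},{"delta_pos":[16,-2,-9.2],"twist":[0,24,0],"grip":100},{"delta_pos":[20,-2.6,-11.5],"twist":[0,30,0],"grip":100}]' 20; python3 plan.py 450 50 230 -80
```

```text
time_s: 0.6
ee_pos: [310.2, 393.1, 239.7]
ee_rot: [-90.0, -0.0, -44.8]
force: [1.4, 1.1, 0.1]
gripper_width: 91.7
t 0.6 pos [310.25 393.1  239.74] rot [-90.04  -0.   -44.82] F [1.36 1.07 0.09] w 91.68840569902288
delta cm [ 34.1    0.99 -14.48] twist [ 0.04 35.18  0.02]
```

```bash
python3 plan.py 463.4 -259.5 230 -114
```

```text
t 0.6 pos [310.25 393.1  239.74] rot [-90.04  -0.   -44.82] F [1.36 1.07 0.09] w 91.68840569902288
delta cm [ 56.86   1.01 -35.49] twist [ 0.04 69.18  0.03]
```

```bash
python3 -m pendant '[{"delta_pos":[4.4,0,-1.9],"twist":[0,7,0],"grip":80},{"delta_pos":[8.8,0,-3.8],"twist":[0,14,0],"grip":80},{"delta_pos":[13.2,0,-5.7],"twist":[0,21,0],"grip":80},{"delta_pos":[17.6,0,-7.6],"twist":[0,28,0],"grip":80},{"delta_pos":[22,0,-9.5],"twist":[0,35,0],"grip":80}]' 20; python3 plan.py 463.4 -259.5 230 -114
```

```text
time_s: 1.1
ee_pos: [399.6, 170.7, 239.8]
ee_rot: [-90.0, 0.0, -79.9]
force: [0.7, 0.6, -0.2]
gripper_width: 73.1
t 1.1 pos [399.55 170.71 239.78] rot [-90.01   0.   -79.87] F [ 0.74  0.58 -0.2 ] w 73.06879783962098
delta cm [43.47  0.98 -1.28] twist [ 0.01 34.13  0.  ]
```

```bash
python3 -m pendant '[{"delta_pos":[4.5,0,0],"twist":[0,7,0],"grip":60},{"delta_pos":[9,0,0],"twist":[0,14,0],"grip":60},{"delta_pos":[13.5,0,0],"twist":[0,21,0],"grip":60},{"delta_pos":[18,0,0],"twist":[0,28,0],"grip":60},{"delta_pos":[22.5,0,-0.6],"twist":[0,34,0],"grip":60}]' 20; python3 plan.py 463.4 -259.5 230 -114
```

```text
time_s: 1.6
ee_pos: [434.3, -51.6, 239.7]
ee_rot: [-90.0, 0.0, -113.9]
force: [0.1, 1.1, 0.4]
gripper_width: 54.6
t 1.6 pos [434.34 -51.6  239.71] rot [ -90.      0.02 -113.86] F [0.11 1.06 0.37] w 54.56107522668769
delta cm [17.84  0.97 11.07] twist [-0.    0.14 -0.02]
```

```bash
python3 -m pendant '[{"delta_pos":[4,0,2.5],"twist":[0,0,0],"grip":60},{"delta_pos":[8,0,5],"twist":[0,0,0],"grip":60},{"delta_pos":[12,0,7.5],"twist":[0,0,0],"grip":60},{"delta_pos":[15,0.5,9.3],"twist":[0,0,0],"grip":60},{"delta_pos":[17.84,1,11.07],"twist":[0,0,0],"grip":60}]' 20
python3 -m pendant '[{"delta_pos":[0,0,0],"twist":[0,0,0],"grip":60},{"delta_pos":[0,0,0],"twist":[0,0,0],"grip":60},{"delta_pos":[0,0,0],"twist":[0,0,0],"grip":60},{"delta_pos":[0,0,0],"twist":[0,0,0],"grip":60},{"delta_pos":[0,0,0],"twist":[0,0,0],"grip":60}]' 20
python3 plan.py 463.4 -259.5 133.5 -114
python3 - <<'E'
from h import *
p,d,W=grab('side','side1');q,e,V=grab('top','top1')
up=lambda p,r0,r1,c0,c1,s: cv2.resize(p[r0:r1,c0:c1],None,fx=s,fy=s,interpolation=cv2.INTER_CUBIC)
save('c1',np.hstack([up(p,200,320,230,330,4),up(q,180,280,370,470,4.8)]))
E
```

```text
time_s: 2.1
ee_pos: [463.9, -259.5, 229.4]
ee_rot: [-90.0, 0.0, -113.7]
force: [0.2, 1.1, -0.6]
gripper_width: 54.9
time_s: 2.6
ee_pos: [464.2, -256.6, 230.3]
ee_rot: [-90.0, 0.0, -113.5]
force: [0.5, -0.2, 0.1]
gripper_width: 54.6
t 2.6 pos [ 464.23 -256.59  230.29] rot [ -89.97    0.01 -113.52] F [ 0.55 -0.16  0.13] w 54.59111427835818
delta cm [0.3  9.68 0.03] twist [-0.03  0.48 -0.01]
```

View pics/c1.png

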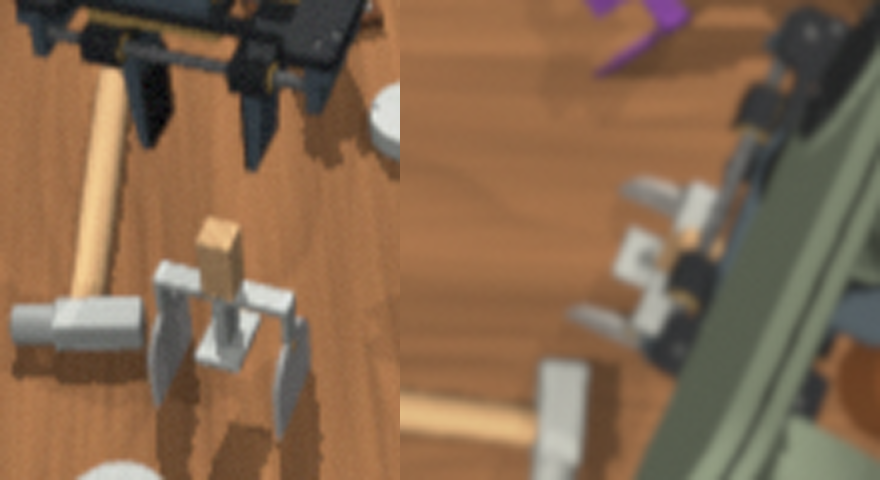

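The jaws stand squarely over the grip, at side crop (220,240), and nothing is in the way. Grip centre z is 128, so TCP goes to 110.

```bash
python3 -m pendant '[{"delta_pos":[0.3,3.5,0],"twist":[0,0.3,0],"grip":60},{"delta_pos":[0.3,7,0],"twist":[0,0.3,0],"grip":60},{"delta_pos":[0.3,10,0],"twist":[0,0.3,0],"grip":60},{"delta_pos":[0.3,12,0],"twist":[0,0.3,0],"grip":60},{"delta_pos":[0.3,12,0],"twist":[0,0.3,0],"grip":60}]' 40
python3 -m pendant '[{"delta_pos":[0,0,0],"twist":[0,0,0],"grip":60},{"delta_pos":[0,0,0],"twist":[0,0,0],"grip":25},{"delta_pos":[0,0,0],"twist":[0,0,0],"grip":15},{"delta_pos":[0,0,0],"twist":[0,0,0],"grip":5},{"delta_pos":[0,0,0],"twist":[0,0,0],"grip":0}]' 40
python3 -m pendant '[{"delta_pos":[0,0,0],"twist":[0,0,0],"grip":0},{"delta_pos":[0,0,0],"twist":[0,0,0],"grip":0},{"delta_pos":[0,0,0],"twist":[0,0,0],"grip":0},{"delta_pos":[0,0,0],"twist":[0,0,0],"grip":0},{"delta_pos":[0,0,0],"twist":[0,0,0],"grip":0}]' 40
```

```text
time_s: 3.2
ee_pos: [461.1, -258.9, 107.4]
ee_rot: [-90.4, 0.0, -113.9]
force: [-0.4, -0.2, -0.2]
gripper_width: 55.0
time_s: 3.7
ee_pos: [463.2, -260.4, 110.5]
ee_rot: [-89.9, -0.0, -113.9]
force: [-0.5, -0.1, 0.7]
gripper_width: 25.8
time_s: 4.2
ee_pos: [463.3, -260.5, 110.3]
ee_rot: [-89.9, -0.0, -113.9]
force: [1.0, 0.5, 4.1]
gripper_width: 22.2
```

```bash
python3 -m pendant '[{"delta_pos":[0,-2,0],"twist":[0,0,0],"grip":0},{"delta_pos":[0,-5,0],"twist":[0,0,0],"grip":0},{"delta_pos":[0,-8,0],"twist":[0,0,0],"grip":0},{"delta_pos":[0,-11,0],"twist":[0,0,0],"grip":0},{"delta_pos":[0,-13,0],"twist":[0,0,0],"grip":0}]' 40
python3 plan.py 480 -120 240 -95;python3 plan.py 574 -17.5 240 -77.6
```

```text
time_s: 4.7
ee_pos: [462.7, -260.1, 240.9]
ee_rot: [-90.0, 0.0, -113.9]
force: [0.5, -0.5, -3.4]
gripper_width: 21.8
t 4.7 pos [ 462.71 -260.13  240.85] rot [ -90.02    0.   -113.9 ] F [ 0.45 -0.48 -3.42] w 21.807307701330718
delta cm [-13.51   0.09  -4.1 ] twist [  0.02 -18.9   -0.01]
t 4.7 pos [ 462.71 -260.13  240.85] rot [ -90.02    0.   -113.9 ] F [ 0.45 -0.48 -3.42] w 21.807307701330718
delta cm [-26.69   0.09   0.35] twist [  0.02 -36.3   -0.01]
```

```bash
python3 -m pendant '[{"delta_pos":[-3,0,-1],"twist":[0,-4,0],"grip":0},{"delta_pos":[-6,0,-2],"twist":[0,-8,0],"grip":0},{"delta_pos":[-9,0,-3],"twist":[0,-12,0],"grip":0},{"delta_pos":[-11.5,0,-3.5],"twist":[0,-16,0],"grip":0},{"delta_pos":[-13.5,0,-4.1],"twist":[0,-19,0],"grip":0}]' 40
python3 plan.py 574 -17.5 200 -77.6
```

```text
time_s: 5.2
ee_pos: [479.3, -118.6, 238.6]
ee_rot: [-90.2, 0.1, -94.7]
force: [0.6, -0.1, -3.5]
gripper_width: 22.3
t 5.2 pos [ 479.29 -118.56  238.59] rot [-90.18   0.05 -94.72] F [ 0.57 -0.14 -3.47] w 22.281078968788496
delta cm [-10.85   3.84   8.62] twist [  0.17 -17.12  -0.08]
```

```bash
python3 -m pendant '[{"delta_pos":[-2.5,0,2],"twist":[0,-4,0],"grip":0},{"delta_pos":[-5,1,4],"twist":[0,-8,0],"grip":0},{"delta_pos":[-7.5,2,6],"twist":[0,-12,0],"grip":0},{"delta_pos":[-9.5,3,7.6],"twist":[0,-15,0],"grip":0},{"delta_pos":[-10.8,3.8,8.6],"twist":[0,-17,0],"grip":0}]' 40
python3 -m pendant '[{"delta_pos":[0,0,0],"twist":[0,0,0],"grip":0},{"delta_pos":[0,0,0],"twist":[0,0,0],"grip":0},{"delta_pos":[0,0,0],"twist":[0,0,0],"grip":0},{"delta_pos":[0,0,0],"twist":[0,0,0],"grip":0},{"delta_pos":[0,0,0],"twist":[0,0,0],"grip":0}]' 40
python3 plan.py 574 -17.5 148.5 -77.6
python3 - <<'E'
from h import *
p,d,W=grab('side','side2');q,e,V=grab('top','top2')
up=lambda p,r0,r1,c0,c1,s: cv2.resize(p[r0:r1,c0:c1],None,fx=s,fy=s,interpolation=cv2.INTER_CUBIC)
save('c2',np.hstack([up(p,130,250,260,380,3.3),up(q,150,250,230,350,3.96)[:396,:400]]))
E
```

```text
time_s: 5.7
ee_pos: [575.0, -18.5, 199.7]
ee_rot: [-90.2, 0.1, -77.7]
force: [-0.4, 0.1, -3.5]
gripper_width: 21.6
time_s: 6.2
ee_pos: [574.8, -20.7, 202.5]
ee_rot: [-90.0, -0.0, -78.0]
force: [-0.0, 0.8, -3.5]
gripper_width: 22.0
t 6.2 pos [574.81 -20.67 202.54] rot [-89.96  -0.01 -77.96] F [-0.01  0.83 -3.52] w 22.002902454929448
delta cm [-0.33  5.4  -0.02] twist [-0.04 -0.36  0.01]
```

View pics/c2.png

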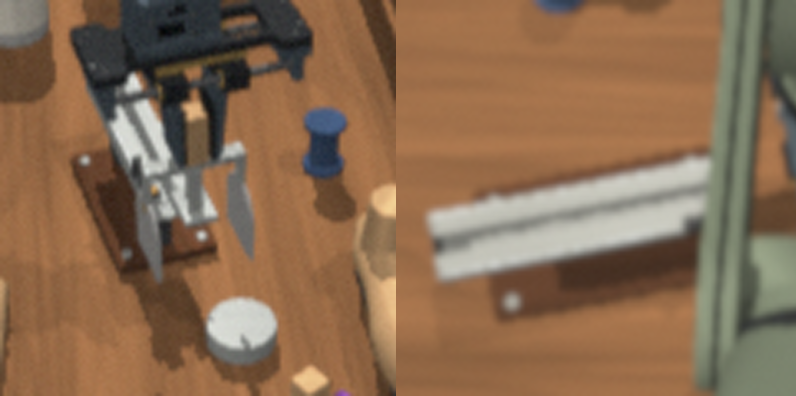

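```bash
python3 -m pendant '[{"delta_pos":[0,1.5,0],"twist":[0,0,0],"grip":0},{"delta_pos":[0,3,0],"twist":[0,0,0],"grip":0},{"delta_pos":[0,4.5,0],"twist":[0,0,0],"grip":0},{"delta_pos":[0,5.4,0],"twist":[0,0,0],"grip":0},{"delta_pos":[0,5.4,0],"twist":[0,0,0],"grip":0}]' 40
python3 -m pendant '[{"delta_pos":[0,0,0],"twist":[0,0,0],"grip":0},{"delta_pos":[0,0,0],"twist":[0,0,0],"grip":0},{"delta_pos":[0,0,0],"twist":[0,0,0],"grip":0},{"delta_pos":[0,0,0],"twist":[0,0,0],"grip":0},{"delta_pos":[0,0,0],"twist":[0,0,0],"grip":0}]' 40
python3 - <<'E'
from fit import *
p,d,W=grab('side','side3')
np.set_printoptions(precision=1,suppress=True)
up=lambda p,r0,r1,c0,c1,s: cv2.resize(p[r0:r1,c0:c1],None,fx=s,fy=s,interpolation=cv2.INTER_CUBIC)
save('c3',up(p,140,250,270,370,5.4))
np.set_printoptions(precision=0,linewidth=220)
print(W[176:226:2,300:350:2,2])
E
```

```text
time_s: 6.8
ee_pos: [574.2, -20.1, 146.8]
ee_rot: [-90.2, 0.0, -77.9]
force: [-1.2, 0.8, -3.3]
gripper_width: 21.8
time_s: 7.3
ee_pos: [575.2, -20.0, 148.2]
ee_rot: [-90.0, -0.0, -77.9]
force: [-0.2, 0.1, -3.3]
gripper_width: 21.9
[[243. 241.  81.  81. 224. 239. 238. 233. 235. 190. 190. 197. 205. 208. 208.   5.  -2.   1.   1.   4.   1.   2.   6.   3.   2.]
 [122. 119.  81.  81.  79. 198. 212. 212. 192. 192. 194. 192. 204. 203. 197.   2.   2.  -1.   3.   1.   2.   0.   2.   4.   1.]
 [115. 113. 102.  78.  82. 188. 206. 202. 202. 191. 193. 192. 195. 194. 194.   3.   6.   4.   2.   3.   4.  -0.   4.   4.   2.]
 [106. 106. 102.  79.  86. 179. 200. 199. 194. 188. 186. 185. 188. 185. 185.   4.   1.   2.  -1.  -1.  -0.   4.   1.   0.  -1.]
 [ 89. 104. 109.  99.  82. 170. 187. 190. 189. 183. 177. 174. 182. 182.   4.   2.   3.  -2.   3.  -1.  -0.  -1.   1.   2.  -2.]
 [ 82.  97. 106. 109.  80. 157. 178. 182. 178. 171. 172. 171. 174. 174.  -0.   2.  -1.   5.   2.   4.   0.   1.   3.   4.   3.]
 [ 18.  87. 100. 103. 103.  81. 168. 175. 174. 170. 165. 164. 166. 165. 143. 141. 145.   2.   0.   3.
[... 1631 characters left out ...]
-1.  -2.   1.  43.  58.  65.   1.  -4.   3.  nan  -1.   0.]
 [  0.   3.  52.  75.  91.   4.   0.   1.  -3.  -1.   3.   4.   2.   0.   0.  -0.   3.  51.  63.  -2.   2.   3.   1.   3.   2.]
 [  1.   0.  41.  66.  82.  -0.  -1.   3.   0.   3.  -0.  nan   1.   1.   2.   2.   2.  44.  54.   4.   0.   4.   3.   3.   1.]
 [  1.   0.  -1.  55.  72.   1.   2.   4.  -1.   4.  -2.  -0.   2.   2.   1.  22.  22.  24.  44.   1.   3.   2.   3.  nan  -0.]
 [  0.  -3.   2.  44.  65.   4.   2.  -2.   1.   1.   4.   3.   2.  23.  19.  25.  24.  25.  26.  24.  24.  -3.  -2.  -2.  -1.]
 [  4.   3.  -1.  -0.  56.   5.   7.   1.  -1.   4.   1.   1.  23.  23.  24.  23.  22.  23.  22.  21.  24.  25.   2.  -1.   5.]]
```

View pics/c3.png

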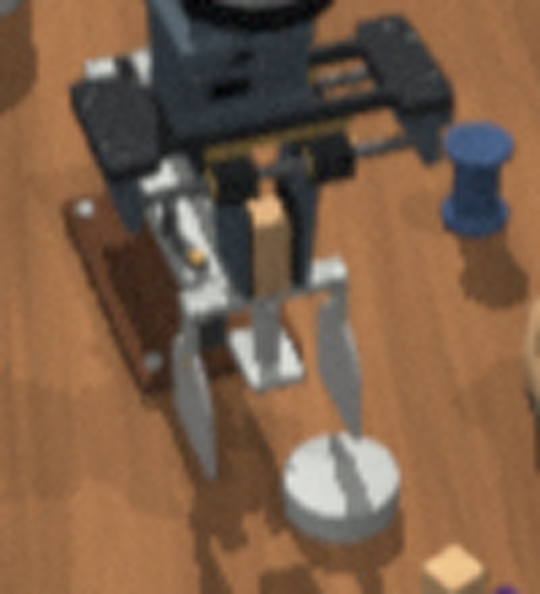

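```bash
python3 - <<'E'
from fit import *
from scipy.optimize import minimize
np.set_printoptions(precision=2,suppress=True)
def lat(P,o,a):
    a=np.radians(a); ex=np.array([np.cos(a),np.sin(a)]); ey=np.array([-ex[1],ex[0]])
    D=P[:,:2]-o; return D@ex,D@ey
bx={'top':(184,234,232,326),'side':(140,215,272,330)}
for n in bx:
    W=world(n,np.load(f'pics/{n}0.npz')['d'])
    t=pts(W,bx[n],95,103)
    # template fit: lips |x| in 7..23, |y|<110 ; maximise inside minus outside
    def cost(p):
        x,y=lat(t,np.array([p[0],p[1]]),p[2])
        c=np.clip(np.abs(np.abs(x)-15)-8,0,6)+np.clip(np.abs(y)-110,0,6)*.5
        return c.mean()
    best=min((minimize(cost,[537+i,148+j,12.4],method='Nelder-Mead') for i in(-3,0,3) for j in(-3,0,3)),key=lambda r:r.fun)
    print(n,best.x,best.fun)
    x,y=lat(t,best.x[:2],best.x[2]); print(np.histogram(x,np.arange(-28,29,2))[0]); print(y.min(),y.max(),np.percentile(y,[1,99]))
W=world('side',np.load('pics/side3.npz')['d'])
for lo,hi,box in((137,147,(184,205,300,340)),(89,97,(200,212,312,328))):
    b=pts(W,box,lo,hi)
    r=rect(b);print(lo,len(b),r,b.mean(0))
E
```

```text
top [537.56 148.52  12.31] 0.041167838271141254
[ 1  0 38 51 52 46 44 49 55 62 30  1  2  0  1  2  0 32 59 50 56 52 53 55
 55 30  0  0]
-109.72075343144667 109.89538476297166 [-107.67  108.48]
side [539.01 148.11  12.25] 0.10121971120949938
[ 0  0 24 23 19 16 17 18 19 24 16  1  2  1  1  1  2 20 23 23 26 29 23 24
 29 16  1  0]
-111.98481912254441 113.36615562763606 [-109.99  109.23]
137 98 ((575.9545288085938, -21.107952117919922), (88.6856689453125, 24.37689208984375), 13.317590713500977) [573.69 -22.77 141.3 ]
89 78 ((574.4979248046875, -21.479082107543945), (30.263761520385742, 46.121826171875), 10.749643325805664) [573.73 -26.18  93.5 ]
```

Both cameras agree that the hanger is centred on the slot within about 1 mm, with the foot about 4 mm above the channel floor. I'll enter it now.

```bash
python3 -m pendant '[{"delta_pos":[-1.2,0,0],"twist":[0,-0.2,0],"grip":0},{"delta_pos":[-2.6,0,0],"twist":[0,-0.2,0],"grip":0},{"delta_pos":[-4,0,0],"twist":[0,-0.2,0],"grip":0},{"delta_pos":[-5.2,0,0],"twist":[0,-0.2,0],"grip":0},{"delta_pos":[-6.2,0,0],"twist":[0,-0.2,0],"grip":0}]' 40
python3 -m pendant '[{"delta_pos":[-1,0,0],"twist":[0,0,0],"grip":0},{"delta_pos":[-2,0,0],"twist":[0,0,0],"grip":0},{"delta_pos":[-3,0,0],"twist":[0,0,0],"grip":0},{"delta_pos":[-3.6,0,0],"twist":[0,0,0],"grip":0},{"delta_pos":[-3.8,0,0],"twist":[0,0,0],"grip":0}]' 40
python3 - <<'E'
from fit import *
p,d,W=grab('side','side4'); q,e,V=grab('top','top4')
up=lambda p,r0,r1,c0,c1,s: cv2.resize(p[r0:r1,c0:c1],None,fx=s,fy=s,interpolation=cv2.INTER_CUBIC)
save('c4',np.hstack([up(p,130,240,260,360,4),up(q,150,260,230,330,4)]))
E
python3 plan.py 520 231 146 -77.7
```

```text
time_s: 7.85
ee_pos: [561.7, 42.2, 148.0]
ee_rot: [-90.0, 0.0, -77.6]
force: [-0.1, -1.0, -3.0]
gripper_width: 21.7
time_s: 8.35
ee_pos: [553.9, 78.4, 147.9]
ee_rot: [-90.0, 0.0, -77.7]
force: [-0.7, -0.2, -2.9]
gripper_width: 22.2
t 8.45 pos [554.01  77.87 147.95] rot [-89.99  -0.01 -77.68] F [-1.    0.45 -3.65] w 21.77250011558185
delta cm [-15.69   0.19  -0.06] twist [-0.01  0.02  0.01]
```

View pics/c4.png

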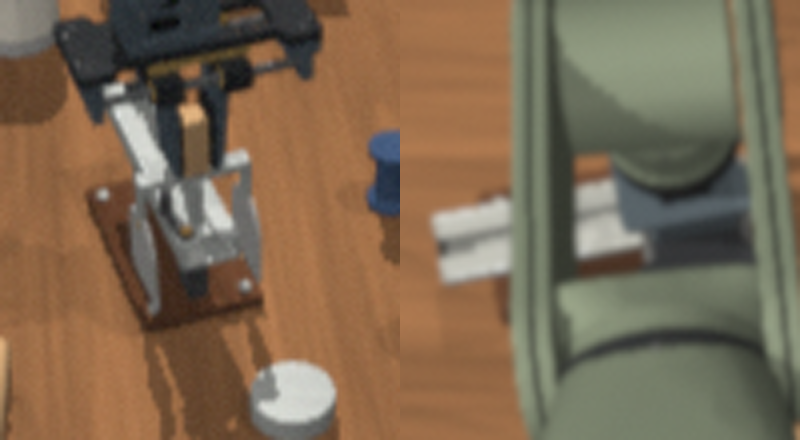

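The foot is in the channel, the neck is in the slot and the forces are near zero. I'll slide on.

```bash
python3 -m pendant '[{"delta_pos":[-2,0.05,0],"twist":[0,0,0],"grip":0},{"delta_pos":[-4,0.1,0],"twist":[0,0,0],"grip":0},{"delta_pos":[-6,0.15,0],"twist":[0,0,0],"grip":0},{"delta_pos":[-8,0.2,0],"twist":[0,0,0],"grip":0},{"delta_pos":[-10,0.2,0],"twist":[0,0,0],"grip":0}]' 40
python3 -m pendant '[{"delta_pos":[-1.5,0,0],"twist":[0,0,0],"grip":0},{"delta_pos":[-3,0,0],"twist":[0,0,0],"grip":0},{"delta_pos":[-4,0,0],"twist":[0,0,0],"grip":0},{"delta_pos":[-4.7,0,0],"twist":[0,0,0],"grip":0},{"delta_pos":[-5,0,0],"twist":[0,0,0],"grip":0}]' 40
python3 plan.py 520 231 146 -77.7
```

```text
time_s: 8.95
ee_pos: [532.7, 175.7, 145.9]
ee_rot: [-90.0, -0.0, -77.7]
force: [0.7, -0.2, -3.9]
gripper_width: 21.8
time_s: 9.45
ee_pos: [522.0, 224.8, 145.9]
ee_rot: [-90.0, -0.0, -77.7]
force: [0.4, -0.2, -2.9]
gripper_width: 21.9
t 9.45 pos [521.96 224.75 145.91] rot [-90.    -0.01 -77.67] F [ 0.4  -0.16 -2.88] w 21.899059086166297
delta cm [-0.65 -0.01 -0.06] twist [0.   0.03 0.01]
```

```bash
python3 -m pendant '[{"delta_pos":[-0.2,0,0],"twist":[0,0,0],"grip":0},{"delta_pos":[-0.4,0,0],"twist":[0,0,0],"grip":0},{"delta_pos":[-0.6,0,0],"twist":[0,0,0],"grip":0},{"delta_pos":[-0.7,0,0],"twist":[0,0,0],"grip":0},{"delta_pos":[-0.8,0,0],"twist":[0,0,0],"grip":0}]' 40
python3 -m pendant '[{"delta_pos":[-0.1,0,0],"twist":[0,0,0],"grip":0},{"delta_pos":[-0.2,0,0],"twist":[0,0,0],"grip":0},{"delta_pos":[-0.3,0,0],"twist":[0,0,0],"grip":0},{"delta_pos":[-0.3,0,0],"twist":[0,0,0],"grip":0},{"delta_pos":[-0.3,0,0],"twist":[0,0,0],"grip":0}]' 40
```

```text
time_s: 9.95
ee_pos: [520.7, 230.5, 146.0]
ee_rot: [-90.0, -0.2, -77.7]
force: [0.9, -6.9, -1.8]
gripper_width: 21.9
time_s: 10.45
ee_pos: [520.5, 231.8, 146.4]
ee_rot: [-90.0, -0.4, -77.6]
force: [2.0, -8.5, 0.0]
gripper_width: 21.6
```

Contact with the stop came at the predicted position. I'll ease off the push, seat the foot on the floor, press again lightly and look.

```bash
python3 -m pendant '[{"delta_pos":[0.2,0,0],"twist":[0,0,0],"grip":0},{"delta_pos":[0.3,0.05,0],"twist":[0,0,0],"grip":0},{"delta_pos":[0.3,0.15,0],"twist":[0,0,0],"grip":0},{"delta_pos":[0.2,0.2,0],"twist":[0,0,0],"grip":0},{"delta_pos":[0.1,0.2,0],"twist":[0,0,0],"grip":0}]' 40
python3 plan.py 520 231 146 -77.7
```

```text
time_s: 10.95
ee_pos: [520.6, 231.8, 144.6]
ee_rot: [-90.0, -0.3, -77.6]
force: [2.6, -10.6, 3.5]
gripper_width: 21.9
t 10.95 pos [520.63 231.81 144.64] rot [-89.96  -0.3  -77.62] F [  2.58 -10.61   3.48] w 21.90327697263679
delta cm [ 0.07 -0.14 -0.08] twist [-0.04  0.08  0.3 ]
```

```bash
python3 -m pendant '[{"delta_pos":[0.1,-0.05,0],"twist":[0,0,0],"grip":0},{"delta_pos":[0.15,-0.1,0],"twist":[0,0,0],"grip":0},{"delta_pos":[0.15,-0.1,0],"twist":[0,0,0],"grip":25},{"delta_pos":[0.15,-0.1,0],"twist":[0,0,0],"grip":30},{"delta_pos":[0.15,-0.1,0],"twist":[0,0,0],"grip":40}]' 40
python3 -m pendant '[{"delta_pos":[0,0,0],"twist":[0,0,0],"grip":50},{"delta_pos":[0,0,0],"twist":[0,0,0],"grip":50},{"delta_pos":[0,-0.5,0],"twist":[0,0,0],"grip":50},{"delta_pos":[0,-4,0],"twist":[0,0,0],"grip":50},{"delta_pos":[0,-8,0],"twist":[0,0,0],"grip":50}]' 40
python3 - <<'E'
from fit import *
p,d,W=grab('side','side5'); q,e,V=grab('top','top5')
up=lambda p,r0,r1,c0,c1,s: cv2.resize(p[r0:r1,c0:c1],None,fx=s,fy=s,interpolation=cv2.INTER_CUBIC)
save('c5',np.hstack([up(p,110,220,250,350,4),up(q,150,260,220,320,4)]))
E
```

```text
time_s: 11.45
ee_pos: [520.3, 233.5, 145.3]
ee_rot: [-89.9, 0.1, -77.7]
force: [0.5, -0.7, 0.1]
gripper_width: 32.8
time_s: 11.95
ee_pos: [519.3, 232.3, 224.8]
ee_rot: [-90.2, -0.0, -77.7]
force: [1.1, 0.2, 0.7]
gripper_width: 45.4
```

View pics/c5.png

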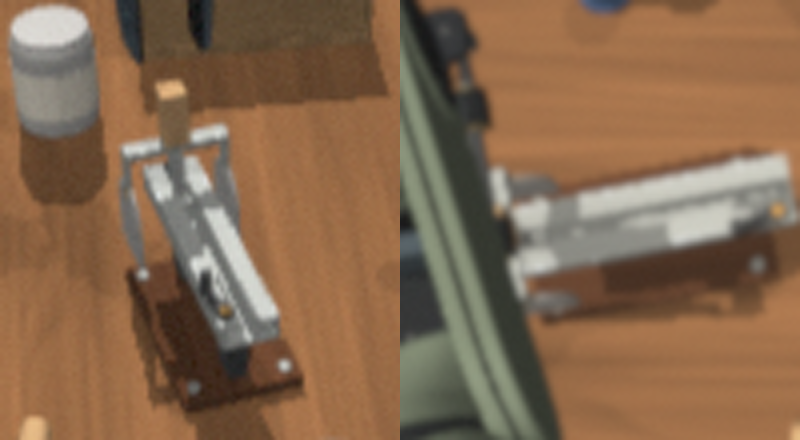

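The hanger stands home by itself at the closed end and is released. The keeper still lies along the rail, with the pin at side crop (207,280). Now I'll check the home position and plan the keeper push.

```bash
cat > keep.py <<'E'
from fit import *
o=np.array([538.2,148.3]);a=np.radians(12.28);ex=np.array([np.cos(a),np.sin(a)]);ey=np.array([-ex[1],ex[0]])
torail=lambda P:np.stack([(P[...,:2]-o)@ex,(P[...,:2]-o)@ey],-1)
toworld=lambda r:o+r[0]*ex+r[1]*ey
dr=np.array([np.cos(np.radians(-40)),np.sin(np.radians(-40))])
pin=lambda th:np.array([-15+30*np.sin(th),-98+30*np.cos(th)])
E
python3 - <<'E'
from keep import *
np.set_printoptions(precision=1,suppress=True)
W=world('side',np.load('pics/side5.npz')['d'])
b=pts(W,(135,160,275,312),130,145); r=rect(b); print('bar',len(b),b.mean(0),torail(np.array(r[0])),r)
g=pts(W,(125,160,280,305),178,196); print('grip',len(g),g.mean(0),torail(g.mean(0)))
k=pts(W,(165,200,290,320),113,128);print('pin',len(k),k.mean(0),torail(k.mean(0)))
k=pts(W,(165,200,290,320),106,112);print('pinlow',len(k),torail(k))
c=torail(np.array([0,0,0.])[None])
print(toworld(pin(-.25)-26.5*dr), toworld(pin(1.57)-18.5*dr))
E
python3 plan.py 507.6 88.1 200 -117.7
```

```text
bar 115 [519.8 226.  137. ] [-0.1 81.6] ((520.6956787109375, 228.02682495117188), (87.28721618652344, 22.817886352539062), 14.296749114990234)
grip 45 [521.1 226.4 186. ] [-0.1 80. ]
pin 13 [532.3  72.3 120.8] [-21.9 -73. ]
pinlow 16 [[ -19.4  -73.9]
 [ -25.   -70.7]
 [ -23.1  -75.2]
 [ -17.8  -78.2]
 [ -23.4  -86.1]
 [ -14.8  -89.1]
 [ -12.   -90.2]
 [ -21.8  -91. ]
 [ -19.3  -93.2]
 [ -16.9  -95.9]
 [ -13.7  -95.6]
 [ -11.2  -97.7]
 [ -17.7  -98.2]
 [ -14.9  -99.1]
 [ -12.4 -101.2]
 [ -16.6 -104.8]]
[507.5  88.5] [557.3  64.4]
t 12.05 pos [523.25 234.01 231.2 ] rot [-89.31   0.15 -77.7 ] F [ 0.82 -0.33  1.34] w 45.434206961021204
delta cm [13.93  3.03 -4.67] twist [-0.61 40.   -0.38]
```

The side camera puts the hanger about 2 mm short of home, so it may have rocked as I let go. Before the keeper I'll nudge it low on the neck with shut fingers, at TCP z = 118, where the gripper body clears the grip.

```bash
python3 plan.py 531.8 177.6 215 -77.7
python3 -m pendant '[{"delta_pos":[2,0.5,0],"twist":[0,0,0],"grip":20},{"delta_pos":[4,1,0],"twist":[0,0,0],"grip":0},{"delta_pos":[5.6,1.5,0],"twist":[0,0,0],"grip":0},{"delta_pos":[5.6,1.5,0],"twist":[0,0,0],"grip":0},{"delta_pos":[5.6,1.5,0],"twist":[0,0,0],"grip":0}]' 20
python3 -m pendant '[{"delta_pos":[0,0,0],"twist":[0,0,0],"grip":0},{"delta_pos":[0,0,0],"twist":[0,0,0],"grip":0},{"delta_pos":[0,0,0],"twist":[0,0,0],"grip":0},{"delta_pos":[0,0,0],"twist":[0,0,0],"grip":0},{"delta_pos":[0,0,0],"twist":[0,0,0],"grip":0}]' 20
python3 plan.py 531.8 177.6 118 -77.7
python3 - <<'E'
from keep import *
np.set_printoptions(precision=1,suppress=True)
p,d,W=grab('side','side6'); q,e,V=grab('top','top6')
up=lambda p,r0,r1,c0,c1,s: cv2.resize(p[r0:r1,c0:c1],None,fx=s,fy=s,interpolation=cv2.INTER_CUBIC)
save('c6',np.hstack([up(p,110,220,250,350,4),up(q,150,260,220,320,4)]))
E
```

```text
t 12.05 pos [523.25 234.01 231.2 ] rot [-89.31   0.15 -77.7 ] F [ 0.82 -0.33  1.34] w 45.434206961021204
delta cm [ 5.7   1.6  -0.39] twist [-0.69 -0.   -0.15]
time_s: 12.55
ee_pos: [532.1, 178.0, 209.8]
ee_rot: [-90.0, 0.0, -77.8]
force: [-0.1, 0.2, 0.4]
gripper_width: 8.6
time_s: 13.05
ee_pos: [532.1, 178.1, 210.0]
ee_rot: [-90.0, 0.0, -77.7]
force: [-0.2, -0.2, 0.4]
gripper_width: 0.9
t 13.05 pos [532.12 178.13 210.  ] rot [-89.99   0.01 -77.68] F [-0.25 -0.18  0.36] w 0.8735699948513557
delta cm [ 0.05  9.2  -0.04] twist [-0.01  0.02 -0.01]
```

View pics/c6.png

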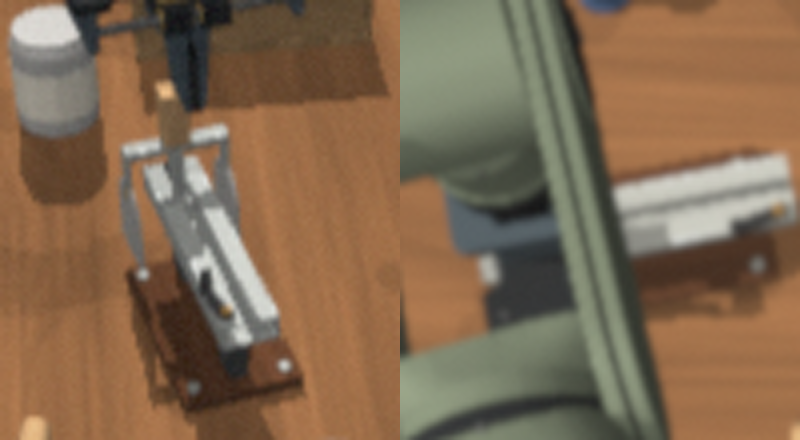

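```bash
python3 -m pendant '[{"delta_pos":[0,3,0],"twist":[0,0,0],"grip":0},{"delta_pos":[0,6,0],"twist":[0,0,0],"grip":0},{"delta_pos":[0,8.5,0],"twist":[0,0,0],"grip":0},{"delta_pos":[0,9.2,0],"twist":[0,0,0],"grip":0},{"delta_pos":[0,9.2,0],"twist":[0,0,0],"grip":0}]' 20
python3 -m pendant '[{"delta_pos":[-1,0,0],"twist":[0,0,0],"grip":0},{"delta_pos":[-1.8,0,0],"twist":[0,0,0],"grip":0},{"delta_pos":[-2.2,0,0],"twist":[0,0,0],"grip":0},{"delta_pos":[-2.3,0,0],"twist":[0,0,0],"grip":0},{"delta_pos":[-2.4,0,0],"twist":[0,0,0],"grip":0}]' 20
python3 -m pendant '[{"delta_pos":[-0.1,0,0],"twist":[0,0,0],"grip":0},{"delta_pos":[-0.2,0,0],"twist":[0,0,0],"grip":0},{"delta_pos":[-0.3,0,0],"twist":[0,0,0],"grip":0},{"delta_pos":[-0.3,0,0],"twist":[0,0,0],"grip":0},{"delta_pos":[-0.3,0,0],"twist":[0,0,0],"grip":0}]' 20
python3 -c "
from keep import *
s=state();print(torail(s['ee_pos'][None]),s['force'])"
```

```text
time_s: 13.65
ee_pos: [531.7, 177.8, 117.3]
ee_rot: [-90.1, -0.0, -77.7]
force: [0.8, 0.1, 0.6]
gripper_width: 0.5
time_s: 14.15
ee_pos: [527.2, 201.6, 118.4]
ee_rot: [-89.9, -0.0, -77.7]
force: [1.0, -0.6, 1.2]
gripper_width: 0.4
time_s: 14.65
ee_pos: [526.8, 203.3, 118.3]
ee_rot: [-90.0, -0.1, -77.7]
force: [1.6, -4.9, 3.9]
gripper_width: 0.2
[[ 0.60095109 56.16522523]] [ 1.57377247 -4.9209161   3.92336476]
```

```bash
python3 -m pendant '[{"delta_pos":[-0.1,0,0],"twist":[0,0,0],"grip":0},{"delta_pos":[-0.2,0,0],"twist":[0,0,0],"grip":0},{"delta_pos":[-0.3,0,0],"twist":[0,0,0],"grip":0},{"delta_pos":[-0.3,0,0],"twist":[0,0,0],"grip":0},{"delta_pos":[-0.3,0,0],"twist":[0,0,0],"grip":0}]' 20
python3 -c "
from keep import *
s=state();print(torail(s['ee_pos'][None]),s['force'])"
```

```text
time_s: 15.15
ee_pos: [526.6, 205.1, 119.1]
ee_rot: [-89.9, -0.2, -77.7]
force: [0.9, -8.8, 8.5]
gripper_width: 0.5
[[ 0.77290648 57.97357867]] [ 0.94011551 -8.79131481  8.52285579]
```

```bash
python3 - <<'E'
from keep import *
np.set_printoptions(precision=1,suppress=True)
p,d,W=grab('side','side7')
up=lambda p,r0,r1,c0,c1,s: cv2.resize(p[r0:r1,c0:c1],None,fx=s,fy=s,interpolation=cv2.INTER_CUBIC)
save('c7',up(p,115,195,265,335,8)[:600,:])
for n in('5','6','7'):
  W=world('side',np.load(f'pics/side{n}.npz')['d'])
  b=pts(W,(135,160,275,312),132,141); r=torail(b); m=np.abs(r[:,0])>22; print(n,m.sum(),np.median(r[m],0),np.percentile(r[m][:,1],[5,95]),b[m][:,2].mean())
E
```

```text
5 58 [-22.3  80. ] [73.3 91.8] 136.70875017599886
6 61 [-23.3  79.8] [73.6 91.9] 137.02768457977686
7 50 [-24.8  83.3] [75.9 94.7] 137.57017277988405
```

View pics/c7.png

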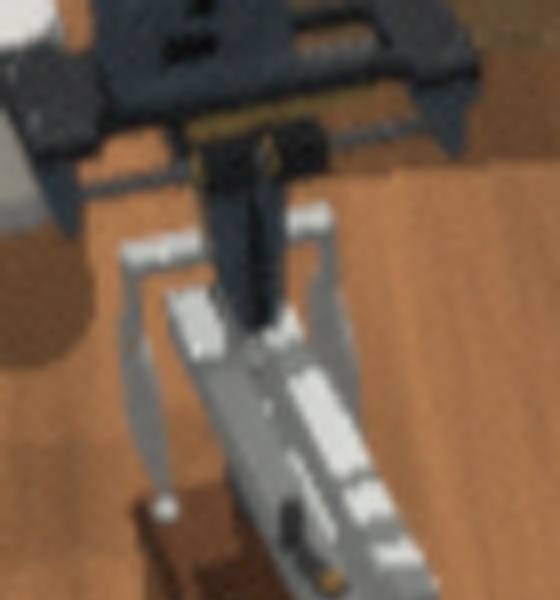

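The bar moved about 2.7 mm further under this push. I'll back off and see whether it stays.

```bash
python3 -m pendant '[{"delta_pos":[0.5,0,0],"twist":[0,0,0],"grip":0},{"delta_pos":[1.2,0,0],"twist":[0,0,0],"grip":0},{"delta_pos":[2,0,0],"twist":[0,0,0],"grip":0},{"delta_pos":[2.5,0,0],"twist":[0,0,0],"grip":0},{"delta_pos":[3,0,0],"twist":[0,0,0],"grip":0}]' 20
python3 - <<'E'
from keep import *
np.set_printoptions(precision=1,suppress=True)
for n in('8','9'): grab('side','side'+n)
for n in('5','6','7','8','9'):
  W=world('side',np.load(f'pics/side{n}.npz')['d'])
  b=pts(W,(135,160,275,312),132,141); r=torail(b); m=np.abs(r[:,0])>22
  g=pts(W,(123,150,280,305),180,196); 
  t=pts(W,(150,185,275,320),45,105);u=torail(t);k=(np.abs(np.abs(u[:,0])-42)<6)
  print(n,m.sum(),np.median(r[m],0),r[m].mean(0),np.percentile(r[m][:,1],[5,95]),'grip',torail(g).mean(0),'low tmpl',k.sum(),u[k][:,1].mean())
E
python3 -c "
from keep import *
s=state();print(torail(s['ee_pos'][None]),s['force'])"
```

```text
time_s: 15.7
ee_pos: [532.0, 177.5, 117.6]
ee_rot: [-90.0, 0.0, -77.7]
force: [-0.9, 0.9, -1.3]
gripper_width: 0.5
5 58 [-22.3  80. ] [-2.4 81.4] [73.3 91.8] grip [-0.3 80.6] low tmpl 142 75.6962890814354
6 61 [-23.3  79.8] [-1.6 81.4] [73.6 91.9] grip [-4.  80.5] low tmpl 144 77.13438815516874
7 50 [-24.8  83.3] [-3.2 84.4] [75.9 94.7] grip [ 2.1 41.6] low tmpl 146 76.34262294748955
8 54 [-23.3  54.2] [-1.8 55.6] [47.7 65.9] grip [-1.7 14.1] low tmpl 143 50.87675186840585
9 49 [-24.2  53.2] [-3.7 54.8] [46.4 66.4] grip [-0.5 12.2] low tmpl 147 50.669654127096884
[[ 0.22482021 29.34180355]] [ 0.52341246 -0.14882843  0.28089793]
```

The hanger followed the tool back, so something is hooked. Looking.

```bash
python3 - <<'E'
from keep import *
p=np.load('pics/side9.npz')['p']; q,e,V=grab('top','top9')
up=lambda p,r0,r1,c0,c1,s: cv2.resize(p[r0:r1,c0:c1],None,fx=s,fy=s,interpolation=cv2.INTER_CUBIC)
save('c9',up(p,115,195,260,350,8)[:600,:])
save('c9t',q)
W=world('side',np.load('pics/side9.npz')['d'])
np.set_printoptions(precision=0,suppress=True,linewidth=200)
print(W[120:176:2,278:316:2,2])
r=torail(W)[...,1]; print(r[120:176:2,278:316:2])
E
```

```text
[[  3. 275. 293. 293. 292. 292. 292. 273. 272. 280. 275. 275. 270.  14. 240. 243. 240. 242. 239.]
 [ -3. 267. 279. 275. 277. 275. 276. 268. 270. 275. 267. 266. 265. 236. 235. 234. 233. 234. 236.]
 [ -1. 257. 273. 271. 268. 267. 269. 261. 261. 263. 262. 259. 262. 230.   2.   0.   2.   1.   2.]
 [239. 250. 263. 264. 264. 257. 255. 256. 257. 257. 256. 255. 254. 242. 212. 213. 213. 212. 211.]
 [241. 242. 258. 258. 257. 251. 252. 250. 248. 248. 249. 247. 247. 245. 243. 236. 241. 237. 235.]
 [239. 242. 250. 249. 248. 248. 247. 247. 247. 242. 241. 241. 239. 238. 239. 235. 234. 236. 233.]
 [244. 238. 245. 245. 245. 242. 241. 239. 239. 238. 235. 237. 235. 232. 229. 227. 227. 223. 221.]
 [240. 239. 240. 240. 237. 235. 235. 233. 231. 230. 228. 227. 226. 224. 221.   4.  -1.   2.  -2.]
 [241. 239. 232. 232. 231. 200. 213. 225. 225. 225. 222. 217. 218. 224. 222. 220. 216. 216. 213.]
 [239.   5.   2.   0.   4.  -1. 211. 219. 223. 223. 220. 214. 220. 219. 217. 218. 210. 211.  -2.]
 [228.  -1.   2.   3.   0.   2. 202. 220. 218. 220. 216. 209. 214. 212. 212. 211.   5.  -0.   2.]
 [  0.   3. 217. 217. 
[... 3689 characters left out ...]
7. 158. 151.]
 [192. 181.  78.  49. 176. 176.  51.  42.  38.  46.  50.  47.  34.  34.  81.  57.  35. 149. 141.]
 [174. 173.  79.  46. 168. 167.  51.  33.  28.  29.  40.  37.  22.  22.  14.  57.  33. 133. 126.]
 [163. 155.  81.  52.  36. 155. 152.  28.  16.  17.  36.  36.  36.   5.   4.  58.  38. 120. 122.]
 [149. 150.  81.  53.  32. 138. 143.  28.  11.  10.   6.  26.  22.  -0.  -2.  -7.  34. 112. 111.]
 [136. 138.  89.  55.  30. 129. 125. 124.   5.  -3.  -2.  18.  16.  13. -14. -15.  38.  97.  95.]
 [132. 128. 132.  58.  29. 122. 115. 112.   7. -12. -12. -15.   6.   4. -19. -25. -28.  91.  91.]
 [117. 115. 119.  60.  31. 105. 101.  92.  69. -16. -24. -28.  -6.  -6.  -8. -37. -40. -42.  77.]]
```

View pics/c9.png

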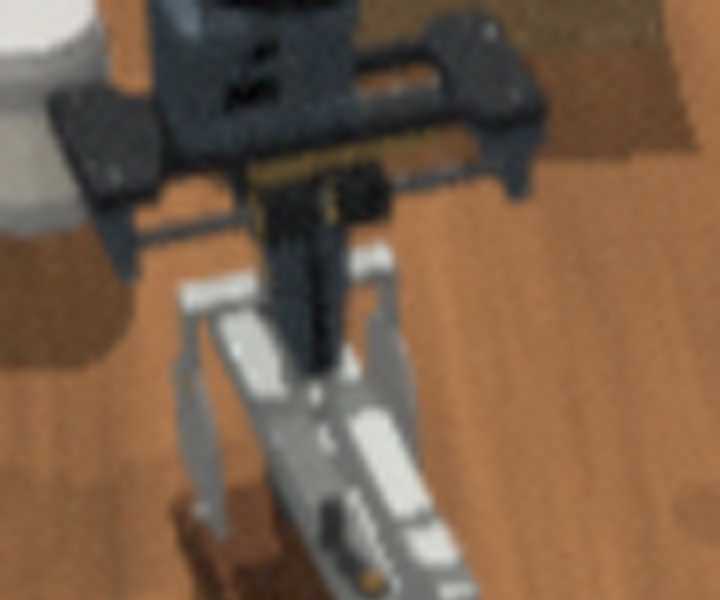

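View pics/c9t.png

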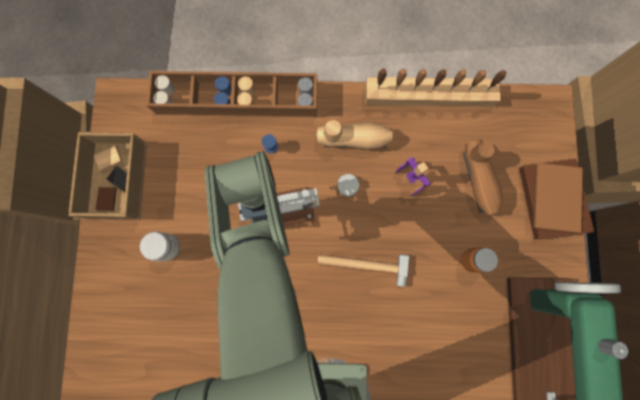

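```bash
python3 -m pendant '[{"delta_pos":[0,-0.1,0],"twist":[0,0,0],"grip":0},{"delta_pos":[0,-0.2,0],"twist":[0,0,0],"grip":0},{"delta_pos":[0,-0.3,0],"twist":[0,0,0],"grip":0},{"delta_pos":[0,-0.4,0],"twist":[0,0,0],"grip":0},{"delta_pos":[0,-0.5,0],"twist":[0,0,0],"grip":0}]' 20
python3 - <<'E'
from keep import *
np.set_printoptions(precision=1,suppress=True)
p,d,W=grab('side','side10')
b=pts(W,(140,170,275,320),130,150); r=torail(b); m=(np.abs(r[:,0])>20)&(r[:,1]>40); print(m.sum(),r[m].mean(0),b[m][:,2].mean())
up=lambda p,r0,r1,c0,c1,s: cv2.resize(p[r0:r1,c0:c1],None,fx=s,fy=s,interpolation=cv2.INTER_CUBIC)
save('c10',up(p,115,195,260,350,8)[:600,:])
E
```

```text
time_s: 16.35
ee_pos: [532.1, 178.0, 122.9]
ee_rot: [-90.0, 0.0, -77.7]
force: [-0.3, 0.1, -2.7]
gripper_width: 0.1
61 [-3.7 57.4] 139.15107843031976
```

View pics/c10.png

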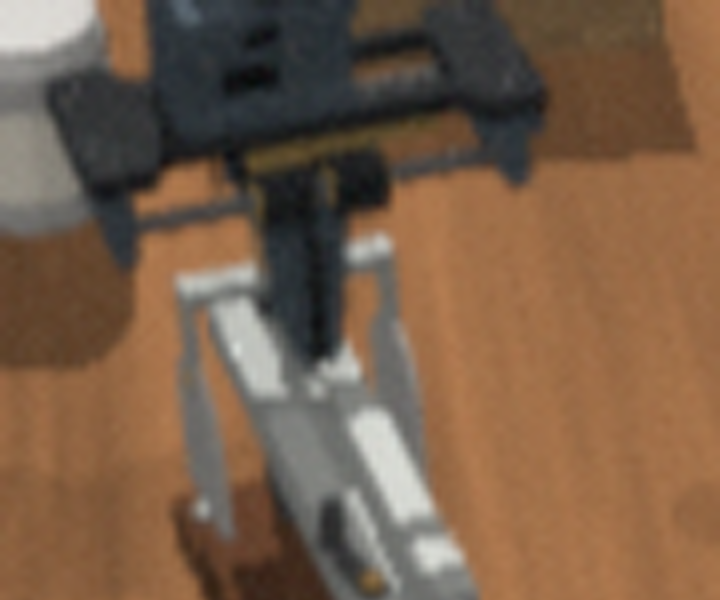

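The hanger appears to be carried by the shut fingers (Fz dropped by its weight). I'll lower it again and open the fingers to release it.

```bash
python3 -m pendant '[{"delta_pos":[0,0.2,0],"twist":[0,0,0],"grip":0},{"delta_pos":[0,0.4,0],"twist":[0,0,0],"grip":0},{"delta_pos":[0,0.4,0],"twist":[0,0,0],"grip":5},{"delta_pos":[0,0.4,0],"twist":[0,0,0],"grip":10},{"delta_pos":[0,0.4,0],"twist":[0,0,0],"grip":15}]' 20
python3 -m pendant '[{"delta_pos":[0,0,0],"twist":[0,0,0],"grip":15},{"delta_pos":[0.3,0,0],"twist":[0,0,0],"grip":15},{"delta_pos":[0.6,0,0],"twist":[0,0,0],"grip":15},{"delta_pos":[1,0,0],"twist":[0,0,0],"grip":15},{"delta_pos":[1.5,0,0],"twist":[0,0,0],"grip":15}]' 20
python3 - <<'E'
from keep import *
np.set_printoptions(precision=1,suppress=True)
p,d,W=grab('side','side11')
for n in (9,10,11):
  W=world('side',np.load(f'pics/side{n}.npz')['d'])
  b=pts(W,(140,170,275,320),130,150); r=torail(b); m=(np.abs(r[:,0])>20)&(r[:,1]>25); print(m.sum(),r[m].mean(0),b[m][:,2].mean())
up=lambda p,r0,r1,c0,c1,s: cv2.resize(p[r0:r1,c0:c1],None,fx=s,fy=s,interpolation=cv2.INTER_CUBIC)
save('c11',up(p,115,195,260,350,8)[:600,:])
s=state();print(torail(s['ee_pos'][None]),s['force'])
E
```

```text
time_s: 16.9
ee_pos: [532.7, 178.0, 119.3]
ee_rot: [-89.9, 0.0, -77.7]
force: [0.9, -1.9, 1.3]
gripper_width: 12.7
time_s: 17.4
ee_pos: [535.3, 163.2, 118.9]
ee_rot: [-90.0, 0.0, -77.7]
force: [-0.1, 0.4, -0.3]
gripper_width: 13.9
63 [-6.4 54.9] 136.9491672062855
61 [-3.7 57.4] 139.15107843031976
49 [-16.9  52. ] 136.9879923366369
[[ 0.3 14.3]] [ 0.7 -0.5 -0.1]
```

View pics/c11.png

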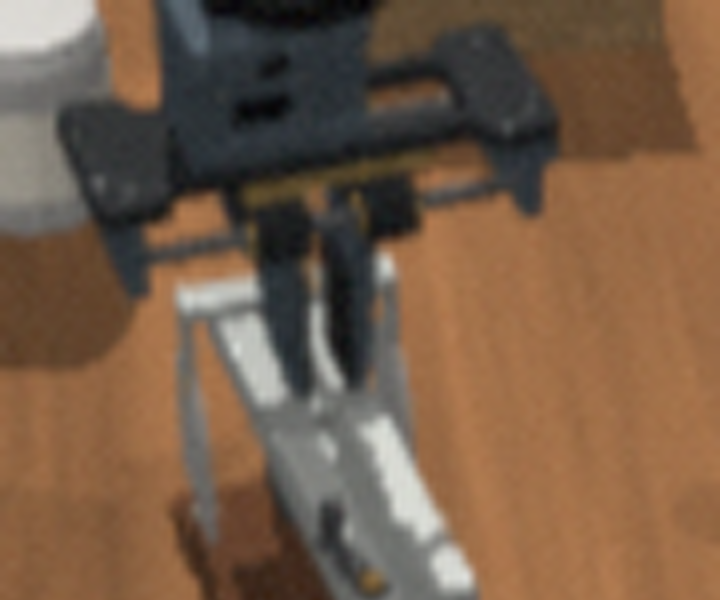

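Released: the shut fingers had pinched the neck, and opening them freed it. Next I'll calibrate the bar reading against the robot position from when I held it (side3, side4).

```bash
python3 - <<'E'
from keep import *
np.set_printoptions(precision=1,suppress=True)
T={3:(575.2,-20.0,141.3),4:(554.0,77.9,141.3)}
def bar(n,box,zc,yc):
    W=world('side',np.load(f'pics/side{n}.npz')['d'])
    b=pts(W,box,zc-3,zc+6); r=torail(b); m=(np.abs(r[:,0])>22)&(np.abs(r[:,0])<46)&(np.abs(r[:,1]-yc)<20); 
    return m.sum(),r[m].mean(0),np.median(r[m][:,1]),np.percentile(r[m][:,1],[5,50,95]),b[m][:,2].mean()
y3=torail(np.array(T[3]))[1];y4=torail(np.array(T[4]))[1]
print('3 tcp',y3,bar(3,(170,215,295,345),141,y3)); print('4 tcp',y4,bar(4,(150,200,280,340),141,y4))
for n in(5,6): print(n,bar(n,(130,165,270,315),138,82))
for n in(7,): print(n,bar(n,(130,165,270,315),138,84))
for n in(11,): print(n,bar(n,(130,175,270,325),138,55))
E
```

```text
3 tcp -172.31878006414883 (np.int64(60), array([   0.3, -173.1]), np.float64(-173.94023453883858), array([-180. , -173.9, -165.1]), np.float64(141.7766816559057))
4 tcp -72.14973056546692 (np.int64(62), array([  1.1, -73.2]), np.float64(-73.08939442886611), array([-80.5, -73.1, -64.5]), np.float64(141.4600954948008))
5 (np.int64(48), array([-2.3, 82.3]), np.float64(81.67267444308669), array([73.5, 81.7, 92.3]), np.float64(137.97955577275494))
6 (np.int64(50), array([-2.5, 82.1]), np.float64(80.2252470289074), array([73.7, 80.2, 92.8]), np.float64(137.98905149881725))
7 (np.int64(48), array([ 0.2, 84.2]), np.float64(83.03692540594), array([75.4, 83. , 94.7]), np.float64(138.9247060420953))
11 (np.int64(35), array([-16.7,  52.6]), np.float64(52.29061263038837), array([42.3, 52.3, 63.1]), np.float64(138.23679848894625))
```

```bash
python3 -m pendant '[{"delta_pos":[0,-3,0],"twist":[0,0,0],"grip":15},{"delta_pos":[0,-6,0],"twist":[0,0,0],"grip":30},{"delta_pos":[0,-9,0],"twist":[0,0,0],"grip":50},{"delta_pos":[0,-10.5,0],"twist":[0,0,0],"grip":50},{"delta_pos":[0,-10.5,0],"twist":[0,0,0],"grip":50}]' 40
python3 -c "
from keep import *
w=toworld(np.array([0,57.]));print(w)
from plan import plan;plan(w[0],w[1],224,-77.7)"
```

```text
time_s: 17.95
ee_pos: [536.7, 163.5, 226.6]
ee_rot: [-89.7, 0.0, -77.7]
force: [-0.0, -0.5, -0.8]
gripper_width: 43.1
[526.07670876 203.99583296]
t 17.95 pos [536.72 163.55 226.56] rot [-89.68   0.04 -77.71] F [-0.   -0.55 -0.79] w 43.111294265201785
delta cm [-4.18  0.26 -0.18] twist [-0.32 -0.01 -0.04]
```

```bash
python3 -m pendant '[{"delta_pos":[-1.5,0,0],"twist":[0,0,0],"grip":50},{"delta_pos":[-3,0,0],"twist":[0,0,0],"grip":50},{"delta_pos":[-4.2,0,0],"twist":[0,0,0],"grip":50},{"delta_pos":[-4.2,0,0],"twist":[0,0,0],"grip":50},{"delta_pos":[-4.2,0,0],"twist":[0,0,0],"grip":50}]' 40
python3 - <<'E'
from keep import *
p,d,W=grab('side','side12')
up=lambda p,r0,r1,c0,c1,s: cv2.resize(p[r0:r1,c0:c1],None,fx=s,fy=s,interpolation=cv2.INTER_CUBIC)
save('c12',up(p,95,195,250,350,6))
np.set_printoptions(precision=1,suppress=True)
b=pts(W,(130,180,270,330),135,144); r=torail(b); m=(np.abs(r[:,0])>22)&(np.abs(r[:,0])<46)&(r[:,1]>20)&(r[:,1]<100);print(m.sum(),r[m].mean(0),r[m].min(0),r[m].max(0))
w=toworld(np.array([0,57.]))
from plan import plan;plan(w[0],w[1],145,-77.7)
E
```

```text
time_s: 18.45
ee_pos: [526.0, 204.8, 223.3]
ee_rot: [-90.1, -0.0, -77.6]
force: [0.2, -0.5, -0.2]
gripper_width: 45.6
53 [-0.4 51.6] [-45.1  38.7] [42.9 65.7]
t 18.5 pos [526.19 204.45 223.51] rot [-90.04  -0.02 -77.65] F [-0.27  0.59  1.49] w 45.87919406623338
delta cm [ 0.04  7.85 -0.01] twist [0.04 0.05 0.02]
```

View pics/c12.png

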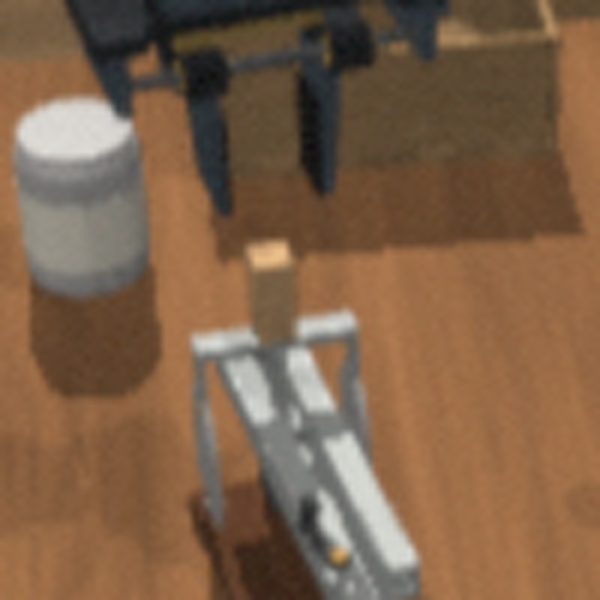

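The hanger stands free at y ≈ 52.5. I'll grasp it at the grip again.

```bash
python3 -m pendant '[{"delta_pos":[0.45,1.5,0],"twist":[0,0,0],"grip":50},{"delta_pos":[0.45,4,0],"twist":[0,0,0],"grip":50},{"delta_pos":[0.45,6.5,0],"twist":[0,0,0],"grip":50},{"delta_pos":[0.45,7.85,0],"twist":[0,0,0],"grip":50},{"delta_pos":[0.45,7.85,0],"twist":[0,0,0],"grip":40}]' 50
python3 -m pendant '[{"delta_pos":[0,0,0],"twist":[0,0,0],"grip":25},{"delta_pos":[0,0,0],"twist":[0,0,0],"grip":10},{"delta_pos":[0,0,0],"twist":[0,0,0],"grip":0},{"delta_pos":[0,0,0],"twist":[0,0,0],"grip":0},{"delta_pos":[0,0,0],"twist":[0,0,0],"grip":0}]' 50
python3 -m pendant '[{"delta_pos":[0,0,0],"twist":[0,0,0],"grip":0},{"delta_pos":[-0.7,0,0],"twist":[0,0,0],"grip":0},{"delta_pos":[-1.4,0,0],"twist":[0,0,0],"grip":0},{"delta_pos":[-2,0,0],"twist":[0,0,0],"grip":0},{"delta_pos":[-2.5,0,0],"twist":[0,0,0],"grip":0}]' 50
python3 -m pendant '[{"delta_pos":[-0.1,0,0],"twist":[0,0,0],"grip":0},{"delta_pos":[-0.2,0,0],"twist":[0,0,0],"grip":0},{"delta_pos":[-0.3,0,0],"twist":[0,0,0],"grip":0},{"delta_pos":[-0.4,0,0],"twist":[0,0,0],"grip":0},{"delta_pos":[-0.4,0,0],"twist":[0,0,0],"grip":0}]' 50
python3 -c "
from keep import *
s=state();print(torail(s['ee_pos'][None]),s['force'])"
```

```text
time_s: 19.0
ee_pos: [526.0, 198.9, 143.3]
ee_rot: [-90.3, -0.0, -77.7]
force: [-0.0, 0.3, 0.7]
gripper_width: 40.2
time_s: 19.5
ee_pos: [527.8, 199.9, 146.5]
ee_rot: [-89.9, -0.0, -77.7]
force: [-0.7, -0.7, 4.7]
gripper_width: 22.1
time_s: 20.0
ee_pos: [523.2, 223.2, 146.4]
ee_rot: [-89.9, -0.2, -77.6]
force: [1.4, -5.6, 5.9]
gripper_width: 22.0
time_s: 20.5
ee_pos: [522.3, 227.0, 146.4]
ee_rot: [-89.9, -0.2, -77.6]
force: [1.5, -3.9, 4.9]
gripper_width: 21.6
[[ 1.23817097 80.23553183]] [ 1.53470975 -3.8550266   4.91791353]
```

```bash
python3 -m pendant '[{"delta_pos":[-0.05,-0.05,-0.1],"twist":[0,0,0],"grip":0},{"delta_pos":[-0.1,-0.08,-0.1],"twist":[0,0,0],"grip":0},{"delta_pos":[-0.15,-0.08,-0.1],"twist":[0,0,0],"grip":0},{"delta_pos":[-0.2,-0.08,-0.1],"twist":[0,0,0],"grip":0},{"delta_pos":[-0.2,-0.08,-0.1],"twist":[0,0,0],"grip":0}]' 50
python3 -c "
from keep import *
s=state();print(torail(s['ee_pos'][None]),s['force'])"
python3 -m pendant '[{"delta_pos":[-0.05,0,0],"twist":[0,0,0],"grip":0},{"delta_pos":[-0.1,0,0],"twist":[0,0,0],"grip":0},{"delta_pos":[-0.15,0,0],"twist":[0,0,0],"grip":0},{"delta_pos":[-0.2,0,0],"twist":[0,0,0],"grip":0},{"delta_pos":[-0.2,0,0],"twist":[0,0,0],"grip":0}]' 50
python3 -c "
from keep import *
s=state();print(torail(s['ee_pos'][None]),s['force'])"
```

```text
time_s: 21.0
ee_pos: [520.2, 229.7, 146.4]
ee_rot: [-90.0, -0.1, -77.7]
force: [1.9, -3.8, 4.1]
gripper_width: 21.7
[[-0.30225518 83.33141944]] [ 1.94763551 -3.80764174  4.1433413 ]
time_s: 21.5
ee_pos: [520.1, 230.0, 146.4]
ee_rot: [-90.0, -0.2, -77.6]
force: [3.1, -8.4, 3.6]
gripper_width: 21.3
[[-0.31963968 83.66694812]] [ 3.09263435 -8.43976693  3.5629867 ]
```

```bash
python3 -m pendant '[{"delta_pos":[-0.1,0,0],"twist":[0,0,0],"grip":0},{"delta_pos":[-0.2,0,0],"twist":[0,0,0],"grip":0},{"delta_pos":[-0.3,0,0],"twist":[0,0,0],"grip":0},{"delta_pos":[-0.3,0,0],"twist":[0,0,0],"grip":0},{"delta_pos":[-0.3,0,0],"twist":[0,0,0],"grip":0}]' 50
python3 -c "
from keep import *
s=state();print(torail(s['ee_pos'][None]),s['force'])
grab('side','side13')"
```

```text
time_s: 22.0
ee_pos: [519.8, 231.5, 146.7]
ee_rot: [-90.0, -0.4, -77.6]
force: [3.8, -12.1, 5.8]
gripper_width: 22.0
[[-0.25764317 85.24121101]] [  3.76205916 -12.14936356   5.78890539]
```

```bash
python3 -m pendant '[{"delta_pos":[0.15,0,0],"twist":[0,0,0],"grip":0},{"delta_pos":[0.3,0,0],"twist":[0,0,0],"grip":0},{"delta_pos":[0.3,0,0],"twist":[0,0,0],"grip":0},{"delta_pos":[0.3,0,0],"twist":[0,0,0],"grip":0},{"delta_pos":[0.3,0,0],"twist":[0,0,0],"grip":0}]' 50
python3 -m pendant '[{"delta_pos":[0,0,0],"twist":[0,0,0],"grip":25},{"delta_pos":[0,0,0],"twist":[0,0,0],"grip":30},{"delta_pos":[0,0,0],"twist":[0,0,0],"grip":40},{"delta_pos":[0,0,0],"twist":[0,0,0],"grip":50},{"delta_pos":[0,0,0],"twist":[0,0,0],"grip":50}]' 50
python3 -m pendant '[{"delta_pos":[0,0,0],"twist":[0,0,0],"grip":50},{"delta_pos":[0,-2,0],"twist":[0,0,0],"grip":50},{"delta_pos":[0,-5,0],"twist":[0,0,0],"grip":50},{"delta_pos":[0,-8,0],"twist":[0,0,0],"grip":50},{"delta_pos":[0,-8,0],"twist":[0,0,0],"grip":50}]' 20
python3 - <<'E'
from keep import *
np.set_printoptions(precision=1,suppress=True)
grab('side','side14')
for n in(5,13,14):
    W=world('side',np.load(f'pics/side{n}.npz')['d'])
    b=pts(W,(130,165,270,315),135,144); r=torail(b); m=(np.abs(r[:,0])>22)&(np.abs(r[:,0])<46)&(np.abs(r[:,1]-82)<20)
    print(n,m.sum(),r[m].mean(0),np.percentile(r[m][:,1],[5,50,95]))
from plan import plan; w=toworld(pin(-.25)-26.5*dr);plan(w[0],w[1],200,-117.7)
E
```

```text
time_s: 22.55
ee_pos: [519.9, 231.0, 146.6]
ee_rot: [-89.9, -0.1, -77.7]
force: [3.0, -6.4, 5.0]
gripper_width: 21.8
time_s: 23.05
ee_pos: [519.1, 232.2, 146.0]
ee_rot: [-90.0, 0.0, -77.7]
force: [-0.5, -0.0, 0.4]
gripper_width: 44.9
time_s: 23.55
ee_pos: [521.6, 233.0, 230.8]
ee_rot: [-89.5, 0.1, -77.7]
force: [-0.5, -0.7, 0.0]
gripper_width: 45.7
5 48 [-2.3 82.3] [73.5 81.7 92.3]
13 47 [-1. 83.] [73.9 81.6 93.2]
14 49 [-0.4 82.6] [74.5 81.8 92.7]
t 23.6 pos [520.39 232.45 228.42] rot [-89.73   0.06 -77.7 ] F [ 0.32  0.   -0.5 ] w 45.3489658619094
delta cm [13.79  2.81 -4.34] twist [-0.24 40.   -0.16]
```

It rests against the stop: the reading after release (82.6) equals the one taken under 12 N of push (83.0). Now the keeper.

```bash
python3 -m pendant '[{"delta_pos":[2.8,0,-0.9],"twist":[0,8,0],"grip":30},{"delta_pos":[5.6,0.5,-1.8],"twist":[0,16,0],"grip":10},{"delta_pos":[8.4,1,-2.7],"twist":[0,24,0],"grip":0},{"delta_pos":[11.2,2,-3.5],"twist":[0,32,0],"grip":0},{"delta_pos":[13.8,2.8,-4.34],"twist":[0,40,0],"grip":0}]' 20
python3 -m pendant '[{"delta_pos":[0,0,0],"twist":[0,0,0],"grip":0},{"delta_pos":[0,0,0],"twist":[0,0,0],"grip":0},{"delta_pos":[0,0,0],"twist":[0,0,0],"grip":0},{"delta_pos":[0,0,0],"twist":[0,0,0],"grip":0},{"delta_pos":[0,0,0],"twist":[0,0,0],"grip":0}]' 20
python3 - <<'E'
from keep import *
p,d,W=grab('side','side15')
up=lambda p,r0,r1,c0,c1,s: cv2.resize(p[r0:r1,c0:c1],None,fx=s,fy=s,interpolation=cv2.INTER_CUBIC)
save('c15',up(p,105,205,255,355,6))
np.set_printoptions(precision=1,suppress=True)
from plan import plan; w=toworld(pin(-.25)-26.5*dr);plan(w[0],w[1],109,-117.7)
W=world('side',np.load('pics/side14.npz')['d'])
k=pts(W,(165,200,290,320),113,128);print('pin',len(k),k.mean(0),torail(k.mean(0)),'|from pivot|',np.hypot(*(torail(k.mean(0))-[-15,-98])))
E
```

```text
time_s: 24.1
ee_pos: [505.2, 86.6, 196.5]
ee_rot: [-90.1, -0.1, -118.0]
force: [0.9, 0.4, -0.3]
gripper_width: 8.3
time_s: 24.6
ee_pos: [506.5, 88.6, 198.3]
ee_rot: [-90.0, 0.0, -117.6]
force: [-0.1, -0.2, 0.1]
gripper_width: 0.7
t 24.65 pos [506.48  88.53 198.33] rot [ -89.99    0.02 -117.62] F [ 0.02  0.74 -0.39] w 0.6704983011996446
delta cm [-0.04  8.93  0.09] twist [-0.01  0.08 -0.02]
pin 13 [533.01  69.89 120.61] [-21.75 -75.52] |from pivot| 23.475102620433255
```

View pics/c15.png

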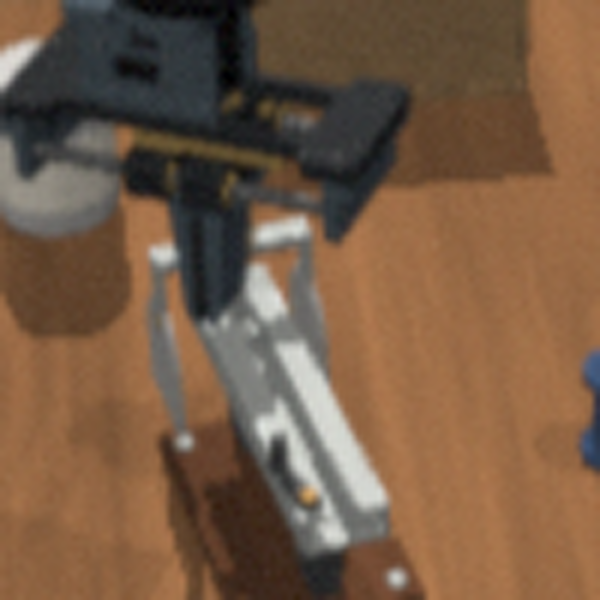

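```bash
python3 -m pendant '[{"delta_pos":[0,3,0.1],"twist":[0,0,0],"grip":0},{"delta_pos":[0,6,0.1],"twist":[0,0,0],"grip":0},{"delta_pos":[0,8,0.1],"twist":[0,0,0],"grip":0},{"delta_pos":[0,8.9,0.1],"twist":[0,0,0],"grip":0},{"delta_pos":[0,8.9,0.1],"twist":[0,0,0],"grip":0}]' 20
python3 - <<'E'
from keep import *
np.set_printoptions(precision=2,suppress=True)
s=state();print(s['ee_pos'],s['force'],s['ee_rot'])
r0=torail(s['ee_pos'][None])[0]; n=np.array([-dr[1],dr[0]]);print(r0)
for th in (-.25,0,.25,.5,.75,1,1.25,1.5,1.57):
    D=pin(th)-18.5*dr-r0; print(th,'x',-n@D/10,'z',dr@D/10)
p,d,W=grab('side','side16')
up=lambda p,r0,r1,c0,c1,s: cv2.resize(p[r0:r1,c0:c1],None,fx=s,fy=s,interpolation=cv2.INTER_CUBIC)
save('c16',up(p,125,215,260,350,6.6))
E
```

```text
time_s: 25.15
ee_pos: [506.7, 87.6, 108.4]
ee_rot: [-90.1, -0.1, -117.7]
force: [-0.4, -0.1, 0.8]
gripper_width: 0.5
[506.68  87.56 108.37] [-0.4  -0.13  0.82] [ -90.1    -0.07 -117.67]
[-43.72 -52.65]
-0.25 x -0.12155597497646628 z 0.8284873503569857
0 x -0.6700839735608285 z 1.3371065045159962
0.25 x -1.0757251725536707 z 1.9656219195123537
0.5 x -1.3132587668928368 z 2.674955551006526
0.75 x -1.3679160681575837 z 3.421004469393819
1 x -1.236298750083609 z 4.1573829663581225
1.25 x -0.9265901400306298 z 4.838306593549487
1.5 x -0.45804641932246454 z 5.421438817829148
1.57 x -0.30214292679604104 z 5.562066327438864
```

View pics/c16.png

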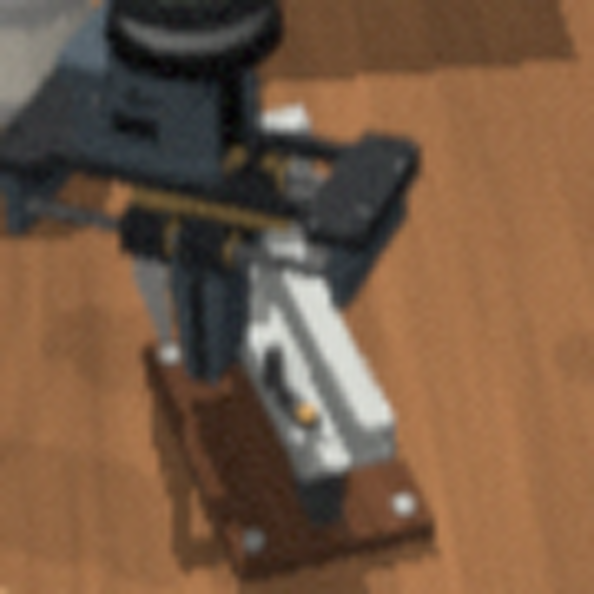

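The shut fingers are beside the pin on the -x, stop side, at crop (215,375), and the pin is at (272,360). I'll sweep along the arc.

```bash
python3 -m pendant '[{"delta_pos":[-0.1,0,0.6],"twist":[0,0,0],"grip":0},{"delta_pos":[-0.2,0,0.9],"twist":[0,0,0],"grip":0},{"delta_pos":[-0.6,0,1.3],"twist":[0,0,0],"grip":0},{"delta_pos":[-1,0,1.9],"twist":[0,0,0],"grip":0},{"delta_pos":[-1.2,0,2.4],"twist":[0,0,0],"grip":0}]' 20
python3 - <<'E'
from keep import *
p,d,W=grab('side','side17')
up=lambda p,r0,r1,c0,c1,s: cv2.resize(p[r0:r1,c0:c1],None,fx=s,fy=s,interpolation=cv2.INTER_CUBIC)
save('c17',up(p,125,215,260,350,6.6))
s=state();print(s['ee_pos'],s['force'],torail(s['ee_pos'][None]))
E
```

```text
time_s: 25.7
ee_pos: [534.7, 87.5, 109.5]
ee_rot: [-90.0, 0.1, -117.7]
force: [-0.8, 1.4, 0.5]
gripper_width: 0.6
[535.81467488  87.12755397 109.38482209] [0.97795707 1.84318652 0.09406638] [[-15.34147454 -59.26547974]]
```

View pics/c17.png

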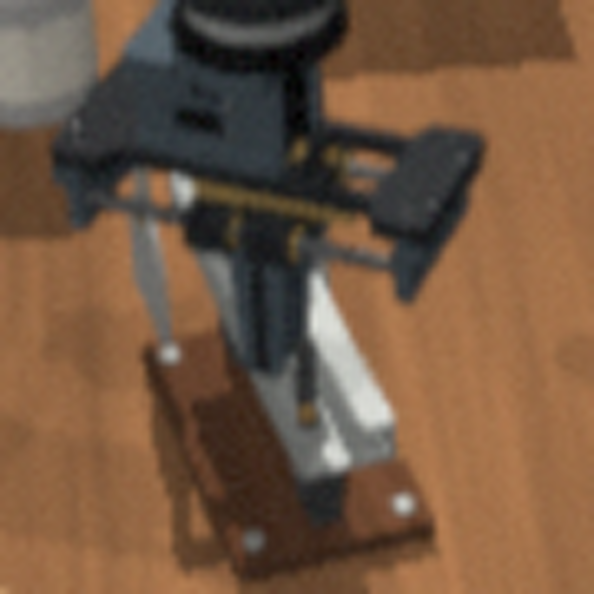

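```bash
python3 -m pendant '[{"delta_pos":[-0.15,0,0.5],"twist":[0,0,0],"grip":0},{"delta_pos":[-0.17,0,1],"twist":[0,0,0],"grip":0},{"delta_pos":[-0.04,0,1.76],"twist":[0,0,0],"grip":0},{"delta_pos":[0.27,0,2.44],"twist":[0,0,0],"grip":0},{"delta_pos":[0.6,0,2.85],"twist":[0,0,0],"grip":0}]' 20
python3 -m pendant '[{"delta_pos":[0.15,0,0.15],"twist":[0,0,0],"grip":0},{"delta_pos":[0.3,0,0.3],"twist":[0,0,0],"grip":0},{"delta_pos":[0.45,0,0.43],"twist":[0,0,0],"grip":0},{"delta_pos":[0.6,0,0.55],"twist":[0,0,0],"grip":0},{"delta_pos":[0.6,0,0.55],"twist":[0,0,0],"grip":0}]' 20
python3 - <<'E'
from keep import *
p,d,W=grab('side','side18')
up=lambda p,r0,r1,c0,c1,s: cv2.resize(p[r0:r1,c0:c1],None,fx=s,fy=s,interpolation=cv2.INTER_CUBIC)
save('c18',up(p,125,215,260,350,6.6))
s=state();print(s['ee_pos'],s['force'],torail(s['ee_pos'][None]))
E
```

```text
time_s: 26.25
ee_pos: [557.2, 67.5, 109.2]
ee_rot: [-90.0, -0.0, -117.7]
force: [0.2, 1.4, -1.1]
gripper_width: 0.2
time_s: 26.75
ee_pos: [558.6, 60.2, 109.3]
ee_rot: [-90.0, -0.0, -117.7]
force: [0.2, 0.2, 1.0]
gripper_width: 0.5
[558.56019711  60.23005891 109.27327435] [-0.26324957  0.18095346 -0.21842373] [[  1.1628174  -90.38528645]]
```

View pics/c18.png

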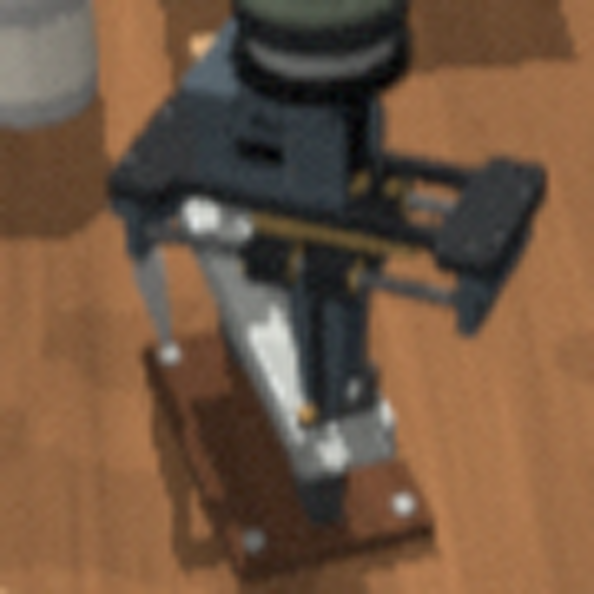

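```bash
python3 -m pendant '[{"delta_pos":[0.1,0,0.15],"twist":[0,0,0],"grip":0},{"delta_pos":[0.2,0,0.3],"twist":[0,0,0],"grip":0},{"delta_pos":[0.3,0,0.4],"twist":[0,0,0],"grip":0},{"delta_pos":[0.4,0,0.5],"twist":[0,0,0],"grip":0},{"delta_pos":[0.4,0,0.5],"twist":[0,0,0],"grip":0}]' 20
python3 - <<'E'
from keep import *
p,d,W=grab('side','side19')
np.set_printoptions(precision=1,suppress=True)
up=lambda p,r0,r1,c0,c1,s: cv2.resize(p[r0:r1,c0:c1],None,fx=s,fy=s,interpolation=cv2.INTER_CUBIC)
save('c19',up(p,165,205,295,335,14))
s=state();print(s['ee_pos'],s['force'],torail(s['ee_pos'][None]))
E
```

```text
time_s: 27.3
ee_pos: [559.4, 56.8, 109.1]
ee_rot: [-90.3, 0.1, -117.8]
force: [-4.5, 8.2, 3.4]
gripper_width: 0.2
[559.4  56.8 109.1] [-4.8  7.8  2.1] [[  1.2 -93.9]]
```

View pics/c19.png

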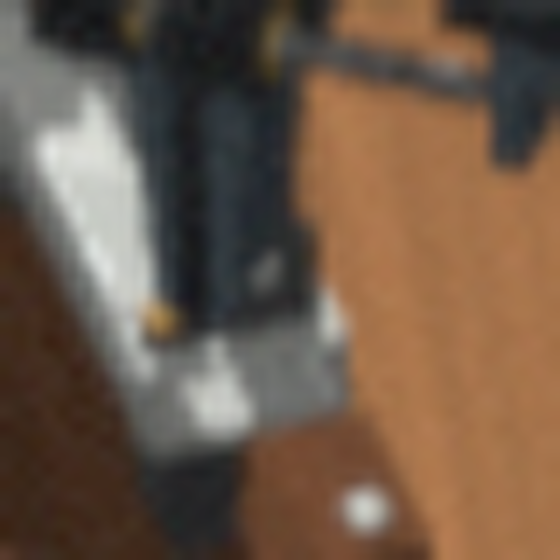

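The force rose to 9 N, well above the friction of under 1 N, so the keeper is at its limit. I'll back off, rise and look.

```bash
python3 -m pendant '[{"delta_pos":[-0.3,0,-0.5],"twist":[0,0,0],"grip":0},{"delta_pos":[-0.6,0,-1],"twist":[0,0,0],"grip":0},{"delta_pos":[-0.8,-2,-1.5],"twist":[0,0,0],"grip":0},{"delta_pos":[-0.8,-6,-1.5],"twist":[0,0,0],"grip":0},{"delta_pos":[-0.8,-10,-1.5],"twist":[0,0,0],"grip":0}]' 20
python3 -m pendant '[{"delta_pos":[0,-3,-4],"twist":[0,0,0],"grip":0},{"delta_pos":[0,-6,-8],"twist":[0,0,0],"grip":0},{"delta_pos":[0,-7,-12],"twist":[0,0,0],"grip":10},{"delta_pos":[0,-8,-16],"twist":[0,0,0],"grip":20},{"delta_pos":[0,-8,-18],"twist":[0,0,0],"grip":30}]' 20
python3 - <<'E'
from keep import *
p,d,W=grab('side','side20'); q,e,V=grab('top','top20')
np.set_printoptions(precision=1,suppress=True)
up=lambda p,r0,r1,c0,c1,s: cv2.resize(p[r0:r1,c0:c1],None,fx=s,fy=s,interpolation=cv2.INTER_CUBIC)
save('c20',up(p,115,215,260,360,6)); save('t20',q); save('s20',p)
for nm,X,bk,bb in(('side',W,(160,215,285,340),(130,165,270,315)),('top',V,(180,240,290,335),(180,240,225,275))):
    k=pts(X,bk,112,127);print(nm,'pin',len(k),torail(k).mean(0) if len(k) else '')
    k=pts(X,bk,103.5,110);r=torail(k);print(' blade',len(k),r.mean(0),r.min(0),r.max(0), np.polyfit(r[:,0],r[:,1],1))
    b=pts(X,bb,135,144); r=torail(b); m=(np.abs(r[:,0])>20)&(np.abs(r[:,0])<46)&(np.abs(r[:,1]-82)<20)
    print(' bar',m.sum(),r[m].mean(0))
print(state()['ee_pos'],state()['force'])
E
```

```text
time_s: 27.85
ee_pos: [551.3, 68.5, 209.9]
ee_rot: [-90.0, -0.1, -117.7]
force: [1.0, 0.2, 0.5]
gripper_width: 0.7
time_s: 28.35
ee_pos: [390.6, 153.2, 291.1]
ee_rot: [-89.8, 0.2, -117.6]
force: [0.7, -0.6, -0.8]
gripper_width: 21.8
side pin 16 [  15.4 -101.3]
 blade 49 [ -0.6 -75.1] [ -21.6 -105.8] [20.4 33.2] [ -0.  -75.1]
 bar 53 [-2.1 82.2]
top pin 10 [ 13.6 -97.4]
 blade 38 [ -4.  -94.2] [ -20.5 -102.3] [ 20.8 -43.5] [  0.1 -93.9]
 bar 53 [21.  85.8]
[390.6 152.9 290.1] [ 0.1 -0.1 -0.9]
```

View pics/c20.png

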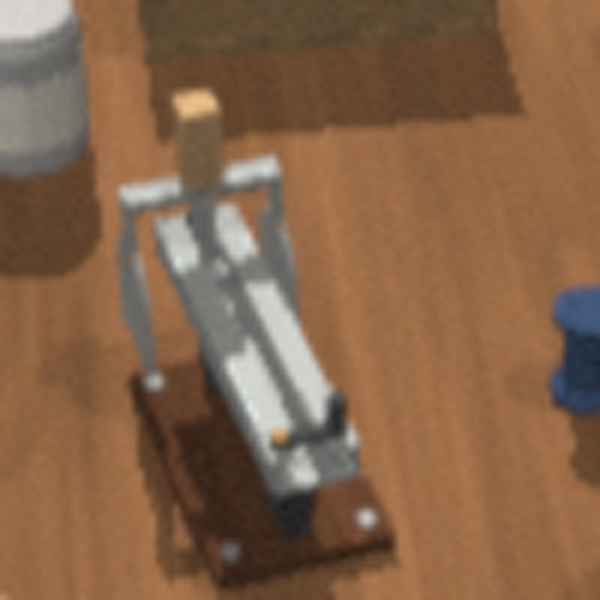

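View pics/t20.png

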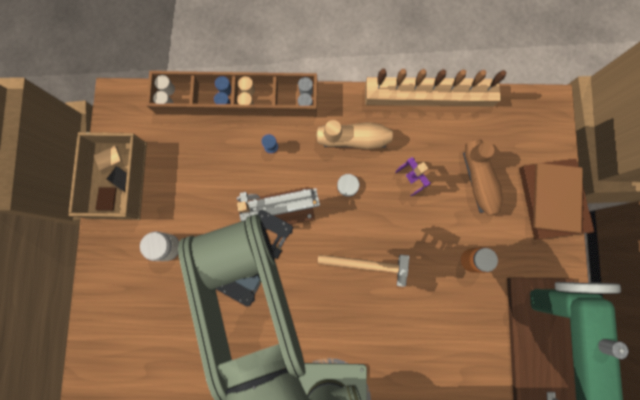

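```bash
python3 -c "
from workcell import job,state
print(state()['qvel'].round(2),state()['time_s']); print(job.job_done())"
```

```text
[-2.21  2.68 -1.76 -1.5  -1.57 -1.37] 28.45
the job is handed in; nothing more can be done
None
```

The hanger is home against the stop, the keeper is turned across the slot to its limit, and the job is handed in at 28.5 s. I took the grey hanger, not the purple one, entered its foot at the open end and slid it to the stop. Only then did I push the keeper round.

**Mishap:** After the first release I nudged the hanger with shut fingers. They pinched its neck and drew it back about 30 mm inside the slot. I freed it, gripped it again and pushed it to the stop until it pressed back with about 12 N. That was all before the keeper was touched.

**Last checks:**
- **Keeper:** the pin measured (13.6, −97.4) mm from the top camera and (15.4, −101.3) from the side, against (15, −98) expected. The final push met 9 N, far above its light friction.
- **Hanger:** the cross bar read y ≈ 82.2 mm from the side camera and 85.8 from the top, against 85 nominal. The side camera tends to read 1–3 mm low. Its reading after the release was within 0.4 mm of the one under full push, so I take it as home.
- **Robot and bench:** the arm was clear and touching nothing, though still settling slightly (under 3°/s) when I handed in. The other things on the bench looked unmoved in the last picture.

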